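# Load a bisque tube on the banding spindle and centre it under the pointer

## Task

Take the unglazed terracotta tube from the ware board and slide it, upright, over the steel spindle of the banding jig, lowering it gently (not letting it fall) until it stands fully down on the carrier, and let go of it. Then slide the carrier on its cross slides, for instance by its blue handle, until the spindle stands exactly beneath the red pointer tip, the tube still fully home. Leave the blue tube, cup, bowl, brush and paint bottle where they are.

Things in the scene. Friction and masses are not known exactly. Their poses are not given: they have to be found in the camera images.
- tube: The unglazed terracotta tube, open at both ends: 58 mm outside diameter, 44 mm bore, 80 mm high, about 0.2 kg. Stands upright on the ware board. Origin: centre of its lower end; z along its axis, up.
- stand: The banding jig, fixed to the table: grey base plate 240 (x) by 340 (y) by 20 mm; origin: centre of the plate's underside; its -x side faces the robot, turned by a few degrees. At its back (x = +105 mm) stand two aluminium posts at y = +-150 mm, which carry a flat white lamp panel over the carrier.
- panel_edge (a point): Middle of the lamp panel's front lower edge. The panel, 20 mm thick, underside 345 mm above the table, runs 100 mm back from here (stand's +x) and 160 mm to either side. The spindle starts beneath it: a tool pointing straight down cannot get there, one leaning back towards the robot by 30 to 40 degrees can.
- pointer_tip (a point): Lower end of the red pointer, on a 10 mm rod that hangs just before the panel's front edge, at x = -20, y = +45, z = 150 mm of the stand; fixed. It hangs 20 mm above the top of a tube that is fully home on the spindle.
- spindle_foot (a point): Foot of the spindle: point on its axis at the carrier's upper face, where the tube's lower end must come to stand; z up, x and y as the stand's.
- spindle_top (a point): Top of the steel spindle, 55 mm above its foot. The spindle is 40 mm in diameter, its uppermost 8 mm tapering to 30 mm.
- handle (a point): Grip point on the blue upright handle of the carrier: a round post 22 mm in diameter, 58 mm high above the carrier's face, this point 38 mm above that face (20 mm below the post's top), 95 mm from the spindle axis towards the stand's -x.
- saddle (a joint): Slide of the saddle, which bears the carrier, along the stand's +y (m); range -0.12 to 0.03, 0 where the spindle is level with the pointer. Stays where it is left; takes about 2 N.
- carrier (a joint): Slide of the carrier (aluminium plate, 170 by 90 mm) on the saddle along the stand's +x (m); range -0.03 to 0.06, 0 where the spindle is level with the pointer. Stays where it is left; takes about 2 N.
- ware_board: Plywood board 260 by 240 by 12 mm lying on the table, fixed; terracotta tube, blue tube and cup stand on it. Origin: centre of its underside.
- blue_tube: Finished tube of the same size as the terracotta one, but glazed blue; bystander. Origin: centre of its lower end.
- cup: White cup, 72 mm in diameter, 75 mm high, on the ware board; bystander. Origin: centre of its foot.
- bowl: White bowl, 110 mm in diameter, 50 mm high; bystander. Origin: centre of its foot.
- brush: Brush 180 mm long lying on the table; bystander. Origin: about its middle.
- paint_bottle: White bottle with a blue cap, 64 mm in diameter, 150 mm high; bystander. Origin: centre of its foot.
There are look-alikes about, which are no part of the job. There is more than one size of the tube; the job needs the smallest.

How it is judged:
By the outcome, as a careful person would: the job done as asked, in the order asked, and still so for the second after the job is handed in, with the robot touching nothing.
It also fails if it takes over 51 s, if anything falls off the work surface, if the arm or the gripper's body presses on something with over 40 N, if the wrist force passes 120 N, or if a joint passes its speed limit or range.

## Robot

A 6-joint arm with a two-finger parallel gripper is mounted at the origin on the work surface. World frame = base frame: x ahead of the robot, y to its left, z up, the work surface at z = 0. Lengths are in mm, angles in rad, forces in N, time in s.
With the tool pointing down it reaches from about 400 to 925 mm from the base axis. Payload 12.5 kg.
Tool frame: the origin (TCP) lies between the finger pads, 19 mm behind the fingertips; this is the grasp point; z points along the fingers, y is the line along which they close (so a half turn about z gives the same grasp; the last joint's range is limited). The gripper opens to 95 mm and grips with 3 to 60 N. Pads are 20 mm wide; open, the fingers measure 119 mm over their backs; the gripper's body (75 mm by 180 mm) begins 59 mm behind the grasp point.
Start: joints at [1.124, 0.491, 1.559, -0, 1.092, -0.106], TCP at [208.884, 589.077, 233.461] pointing down, gripper open.
Joint ranges: [-3.1, 3.1], [-0.84, 2.19], [0.05, 2.79], [-1.13, 4.28], [0.06, 2.93], [-2.69, 2.69]. Speed limits (rad/s): [2.22, 2.22, 2.79, 3.14, 3.14, 3.14].

## Interface

Orientations are given as [roll, pitch, yaw] about the fixed x, y, z axes, in that order (R = Rz(yaw) Ry(pitch) Rx(roll)).
In Python, from cell import env, optics gives the robot as it stands.
- The arm moves only by the tool step_arm, never from a script. Its argument "moves" is a list of rows, each an object of numbers: "tx", "ty", "tz": the shift along the tool's x, y, z in mm; "roll": the turn about the tool's z in rad. In form: [{"tx": .., "ty": .., "tz": .., "roll": ..}, ...]. A call has 1 to 12 rows; each row is the pose to reach, as a shift and turn from the pose commanded when the call began, along the tool's axes at that moment; what a row does not reach only later rows make up. A row lasts 1/12 s, in which the tool goes at most 41.7 mm and 7.16 degrees, less where a joint would pass 70% of its speed; a pose out of reach is approached as far as the arm can. A call with a gripper value outside its range is refused whole. "grip" is the finger opening in mm, from 0 to 95.1, set as the call begins (left out, the last holds). The fingers move at their own pace and stop on an object; the grip force is fixed at half the most. Time passes only in rows, so rows that repeat a pose let the fingers close. It gives the time, the measured TCP pose, the force, the opening and the grip force at its end, in the units of the state.
- env.state(): the state, without advancing time (a new reading comes with each control period).
- optics.read_camera(name): name is "side" or "top" or "wrist"; returns a dict with "pixels" (384x512x3 uint8, blue, green, red), "mtx" (3x3 intrinsics, pixels), "view" (4x4, takes a point from world to camera coordinates). Camera axes: x right, y down, z forward; pixel columns grow to the right and rows downward; lengths in mm; the calibration is good to about 2 mm. A picture is of the moment at which its call begins. There is no depth.
- env.job_done(): hands the job in; it is judged then, once.
The state is a dict: "t": time; "joints": joint angles; "qvel": joint speeds; "tau": joint torques, N m; "eef_pos": TCP position; "tcp_rot": TCP orientation; "ft_force": force on the tool from outside, world axes, zero at the start; "moment": the same for the moment, N m; "opening": opening from 0.0 (shut) to 1.0 (fully open); "grip_force": force on a finger pad.
Only numpy, scipy, OpenCV 4.12 (cv2) and the standard library are available. Lean on these libraries where they do the work, as an engineer would, in place of code of your own. Each camera call takes 0.05 s, during which the arm holds its last target. There are 200 camera calls.

## Working session

There is one attempt and no reset: what is moved stays moved. The work goes in short steps, Python scripts to look and compute and a tool call to move; the robot and the scene stay as the last step left them, time stands still between calls to the robot, and variables do not carry over. Pictures are saved under pics/ and viewed, at most 10 in all, crops included, and the job is handed in when it is done.

Besides the shell and the picture viewer there is one more tool, called after "Emit:" by a JSON object that holds its "method" and its "body". step_arm: Moves the arm, as the interface text tells. Its arguments: {"type":"object","properties":{"moves":{"type":"array"},"grip":{"type":"number"}},"required":["moves"]}

```bash
ls; mkdir -p pics; python3 - <<'E'
from cell import env, optics
import cv2,numpy as np
print(env.state())
for n in("side","top","wrist"):
    c=optics.read_camera(n); cv2.imwrite(f"pics/{n}0.png",c["pixels"]); print(n,c["mtx"].round(1).tolist(),c["view"].round(3).tolist())
a=[cv2.imread(f"pics/{n}0.png") for n in("side","top")]
E
```

```text
pics
{'t': 0.0, 'joints': array([ 1.12439598e+00,  4.91546856e-01,  1.55942303e+00, -8.79679598e-06,
        1.09170576e+00, -1.05579496e-01]), 'qvel': array([-1.24672836e-03,  1.33879873e-03, -4.50291154e-04, -9.84347797e-04,
        7.60251408e-05, -1.20180238e-03]), 'tau': array([-1.85058496e-03, -6.12650657e+01, -2.58173651e+01,  6.91240747e-02,
        4.84603329e-02, -6.66644519e-05]), 'eef_pos': array([208.78908741, 588.86870688, 232.87872909]), 'tcp_rot': array([-3.14051487e+00, -1.06370750e-04,  2.80077580e+00]), 'ft_force': array([-0.46175943, -0.45632327, -0.3159387 ]), 'moment': array([ 0.02886066,  0.01130156, -0.01961056]), 'grip_force': 0.0, 'opening': 1.0005394098203113}
side [[361.9, 0.0, 253.1], [0.0, 361.9, 185.9], [0.0, 0.0, 1.0]] [[0.84, -0.543, 0.005, -390.475], [-0.325, -0.51, -0.796, 384.058], [0.435, 0.667, -0.605, 852.402], [0.0, 0.0, 0.0, 1.0]]
top [[414.0, 0.0, 257.9], [0.0, 414.0, 190.2], [0.0, 0.0, 1.0]] [[-0.008, -1.0, -0.007, 78.822], [-0.988, 0.009, -0.157, 511.503], [0.157, 0.005, -0.988, 1610.987], [0.0, 0.0, 0.0, 1.0]]
wrist [[334.9, 0.0, 255.8], [0.0, 334.9, 196.7], [0.0, 0.0, 1.0]] [[0.334, 0.943, -0.002, -624.398], [0.917, -0.324, 0.234, -26.255], [0.22, -0.08, -0.972, 388.405], [0.0, 0.0, 0.0, 1.0]]
```

View pics/side0.png

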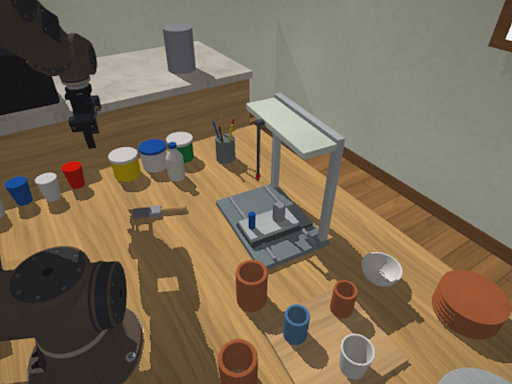

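View pics/top0.png

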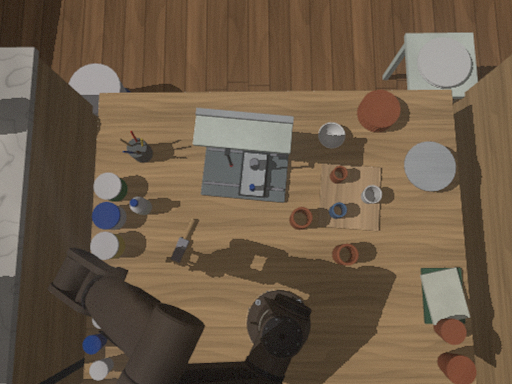

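View pics/wrist0.png

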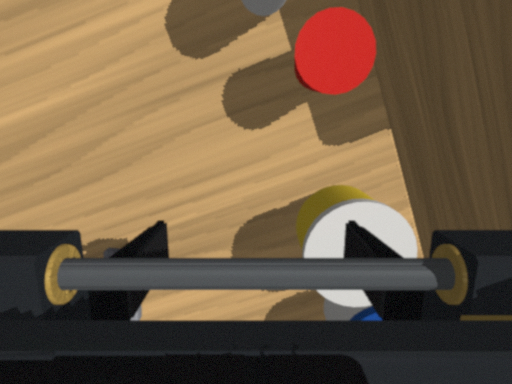

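The side view shows terracotta tubes at (344,298), on the board, and larger ones at (252,285) and (238,365). In the top view these are at (338,174), on the board, (301,217) and (345,254). The one on the board next to the blue tube and cup fits, being the smallest and on the ware board. I'll confirm that in a crop. The wrist view shows only the paint pots.

```bash
python3 - <<'E'
import cv2,numpy as np
s=cv2.imread("pics/side0.png");t=cv2.imread("pics/top0.png")
r=lambda im,x,y,w,h,W,H:cv2.resize(im[y:y+h,x:x+w],(W,H),interpolation=cv2.INTER_CUBIC)
a=np.hstack([r(s,210,80,140,190,400,543)[:300*2],r(t,190,100,100,136,400,543)])
cv2.imwrite("pics/c1.png",a)
b=np.hstack([r(s,220,250,180,134,400,298),r(t,285,150,110,120,350,298)])
c=np.hstack([r(s,0,0,160,160,300,300),r(t,50,240,160,144,333,300)])
c=np.hstack([c,np.zeros((300,750-633,3),np.uint8)]);b=cv2.resize(b,(750,298))
cv2.imwrite("pics/c2.png",np.vstack([b,c]))
E
```

```text
(no output)
```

View pics/c1.png

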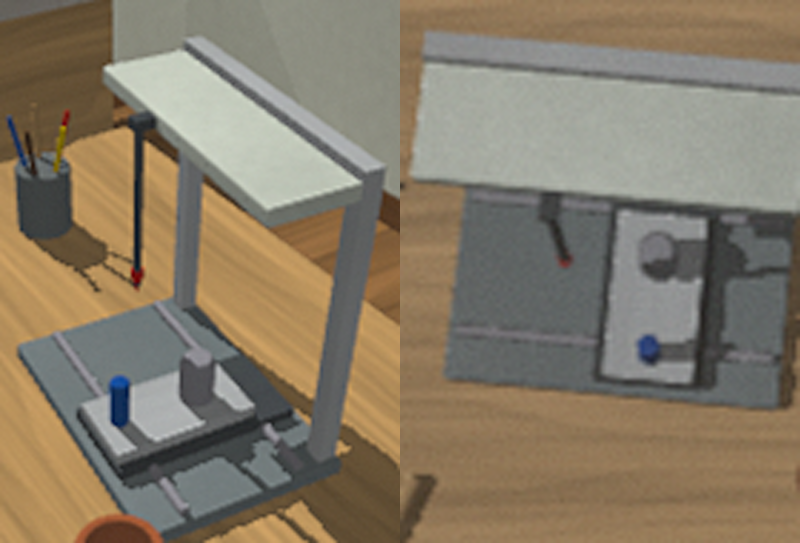

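View pics/c2.png

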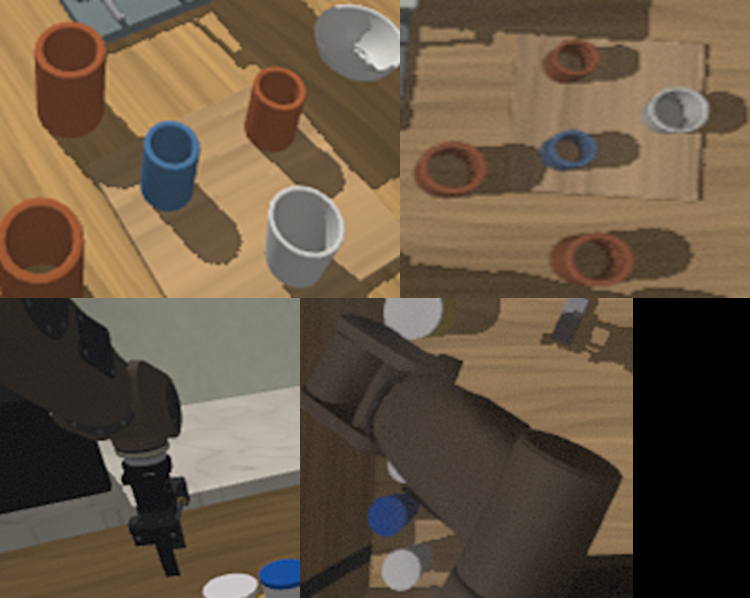

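Confirmed: the small terracotta tube on the board (top view about (338,174), side about (344,298)) is the same size as the blue one, and the two others are clearly larger. The spindle is at side (279,212) and top (254,163), the blue handle at top (252,187), and the red tip at top (231,165).

```bash
cat > h.py <<'E'
import cv2,numpy as np
from scipy.spatial.transform import Rotation as Ro
def load(c):  # -> K,V
    return np.array(c["mtx"]),np.array(c["view"])
def ray(c,uv):
    K,V=load(c);R,t=V[:3,:3],V[:3,3]
    d=R.T@np.linalg.inv(K)@[uv[0],uv[1],1];return -R.T@t,d/np.linalg.norm(d)
def onz(c,uv,z):
    o,d=ray(c,uv);return o+d*(z-o[2])/d[2]
def proj(c,p):
    K,V=load(c);q=K@(V[:3,:3]@np.array(p,float)+V[:3,3]);return q[:2]/q[2]
def tri(*cu):
    A=np.zeros((3,3));b=np.zeros(3);L=[]
    for c,u in cu:
        o,d=ray(c,u);P=np.eye(3)-np.outer(d,d);A+=P;b+=P@o;L.append((o,P))
    x=np.linalg.solve(A,b);return x,[round(float(np.linalg.norm(P@(x-o))),1) for o,P in L]
def blobs(im,lo,hi,roi,amin=6):
    x,y,w,h=roi;hsv=cv2.cvtColor(im,cv2.COLOR_BGR2HSV)[y:y+h,x:x+w]
    m=cv2.inRange(hsv,np.array(lo),np.array(hi))
    n,l,s,c=cv2.connectedComponentsWithStats(m)
    return [(s[i]+[x,y,0,0,0],c[i]+[x,y]) for i in range(1,n) if s[i][4]>=amin],(m,(x,y))
E
python3 - <<'E'
from cell import optics
from h import *
S=optics.read_camera("side");T=optics.read_camera("top")
s,t=S["pixels"],T["pixels"]
def show(n,im,lo,hi,roi,a=6):
    b,_=blobs(im,lo,hi,roi,a)
    for st,c in b: print(n,st.tolist(),c.round(1))
ter=((0,110,50),(14,255,255)); blu=((100,120,30),(125,255,255)); red=((0,150,80),(6,255,255))
show("ter s",s,*ter,(320,270,50,60)); show("ter t",t,*ter,(322,158,35,32))
show("hnd s",s,*blu,(235,200,30,40),3); show("hnd t",t,*blu,(240,178,25,20),3)
show("red s",s,*red,(250,165,20,25),2); show("red t",t,*red,(222,155,18,20),2)
# flange ring height over TCP
for z in (233,214,292,350,400,450,500): print(z,proj(S,[209,589,z]).round(),end=" ")
print()
hs=cv2.cvtColor(t,cv2.COLOR_BGR2HSV)
for c in ((254,163),(250,170),(230,140),(215,170)): print(c,t[c[1],c[0]],hs[c[1],c[0]])
# panel edges in top/side, rough pts by edge profile
for u in (200,230,260,290): print(u,t[140:165,u].mean(1).round().astype(int).tolist())
E
```

```text
ter s [330, 280, 28, 39, 833] [343.2 298.5]
ter t [330, 165, 18, 18, 196] [338.4 174. ]
hnd s [248, 211, 7, 18, 104] [251.4 219.6]
hnd t [250, 184, 4, 5, 18] [251.5 186.2]
red s [256, 174, 4, 5, 12] [257.5 175.8]
233 [ 92. 134.] 214 [ 93. 139.] 292 [ 87. 118.] 350 [ 82. 101.] 400 [77. 86.] 450 [72. 69.] 500 [67. 52.] 
(254, 163) [118 114 114] [120   9 118]
(250, 170) [144 143 144] [150   2 144]
(230, 140) [157 168 163] [ 44  17 168]
(215, 170) [103 101  98] [102  12 103]
200 [165, 162, 166, 166, 148, 98, 99, 116, 114, 115, 117, 119, 116, 109, 108, 106, 111, 112, 113, 118, 114, 125, 129, 125, 119]
230 [163, 165, 165, 168, 171, 170, 173, 154, 73, 75, 100, 97, 81, 90, 94, 96, 82, 82, 68, 55, 43, 45, 47, 43, 49]
260 [165, 166, 162, 163, 161, 165, 163, 163, 164, 165, 143, 85, 60, 83, 122, 146, 142, 147, 145, 130, 82, 83, 85, 84, 79]
290 [144, 140, 132, 126, 129, 128, 127, 126, 122, 118, 110, 102, 94, 74, 69, 69, 68, 70, 69, 64, 64, 61, 67, 63, 68]
```

```bash
python3 - <<'E'
from cell import optics
from h import *
S=optics.read_camera("side");T=optics.read_camera("top")
s,t=S["pixels"],T["pixels"]
# target tube: rim ellipse. side mask upper part: fit ellipse of whole rim
for n,im,roi in (("s",s,(320,270,50,60)),("t",t,(322,158,35,32))):
    _,(m,o)=blobs(im,(0,110,50),(14,255,255),roi)
    c=max(cv2.findContours(m,cv2.RETR_CCOMP,cv2.CHAIN_APPROX_NONE)[0],key=len)
    print(n,"bbox",(np.array(cv2.boundingRect(c))+[*o,0,0]).tolist())
g=cv2.cvtColor(s,cv2.COLOR_BGR2GRAY)
print(s[278:300:2,326:362:2,2])
print("top R-ch");print(t[163:186,328:350:1,2])
for z in (345,365):
    print(z,[onz(T,u,z).round(0).tolist() for u in ((200,144.5),(230,147.5),(260,150.5))])
print("red",tri((S,(257.3,178)),(T,(231.5,165.5))))
print("spTop?",onz(T,(254,162),105).round(1),"hnd top",onz(T,(251.5,186.2),108).round(1),onz(T,(251.5,186.2),100).round(1))
print("side spindle");print(s[200:224,270:288,2])
E
```

```text
s bbox [330, 280, 28, 39]
t bbox [330, 165, 18, 19]
[[ 89 100  97  91  93 106 106  94  92  90  90  92  99  99 102 102  96  92]
 [189 148 122 193 190 148 111 137 153 157 145  97  88  96 100 102 105  99]
 [185 194 192 188 185 181 163 127 111 109 115 144 164 116  93  99 101 104]
 [183 186 185 189 186 161  94  86  88  90  88  88 107 171 134  88  97 101]
 [185 184 179 188 165 138  83  90  89  89  91  90  88 102 172 100  90  98]
 [193 185 190 181 157 134  85  89  91  91  91  92  89  82 144 154  86  87]
 [204 179 173 168 132 146  83  91  91  91  88  88  88 101 136 171  87  92]
 [171 171 175 165 112 165 112  88  90  88  89  88  87  94 140 170  91  96]
 [175 177 182 159 108 114 170 116  82  88  88  86  83  91 167 147  93  94]
 [181 185 194 130 107  93 102 164 162 122  91  86 116 164 165  97 101  97]
 [190 183 174 111 102  93  90  84 117 151 166 175 160 134  93  98 108 100]]
top R-ch
[[ 81  99  89  75  82  85  83  85  84  78  78  86  83  83  85  87  89  84
   85  86  82  82]
 [106 135 128 102 105 107 110 112 113 115 108 102  91  78  77  86  83  81
   82  78  82  80]
 [151 142 142 146 143 147 1
[... 3329 characters left out ...]
 81  73  93 148 178 170]
 [172 170 136  62  75  77  80  80  79  81  78  81  80  72 104 159 175 169]
 [174 173 139  74  77  78  79  80  80  79  78  79  79  71 111 167 176 173]
 [175 172 138  76  73  77  78  81  81  81  79  78  80  73  88 146 181 176]
 [175 177 147  72  76  77  81  81  80  79  80  81  79  75  74 102 155 183]
 [174 177 160  96  70  75  78  79  80  80  81  78  79  77  82  89 106 128]
 [173 172 172 137  64  71  75  79  80  80  78  78  75  79  89  94  90  85]
 [171 173 177 174 133  71  76  76  76  78  76  77  86  92  95  97  93  93]
 [173 175 175 179 175 136  82  86  87  91  91  92  94  97  96  94  95  95]
 [175 174 175 177 179 175 136  86  92  95  98  98  97  96  96  94  96  95]]
```

```bash
cat >> h.py <<'E'
def todo(st,p,yaw):
    "tool shift (mm) and roll from the measured pose to world point p, heading yaw (pointing down)"
    R=Ro.from_euler("xyz",st["tcp_rot"]).as_matrix()
    sh=R.T@(np.array(p)-st["eef_pos"]);r=-(yaw-st["tcp_rot"][2]);r=(r+np.pi)%(2*np.pi)-np.pi
    return sh.round(1),round(r,3)
E
python3 - <<'E'
from cell import optics,env
from h import *
S=optics.read_camera("side");T=optics.read_camera("top")
print("tube rim",tri((S,(345.3,289)),(T,(339.7,172.3))),onz(T,(339.7,172.3),92).round(1),onz(S,(345.3,289),92).round(1))
print("hnd",tri((S,(251.7,212.5)),(T,(251.5,186))))
print("spin",tri((S,(279.3,204.5)),(T,(254,162))))
print("bot pointer z150",onz(S,(257.3,178),150).round(1),onz(T,(231.5,165.5),150).round(1))
print(todo(env.state(),[518,99,200],3.031))
E
```

```text
tube rim (array([ 573.03400706, -245.06909575,   88.62424776]), [1.0, 1.0]) [ 571.5 -243.8   92. ] [ 571.7 -247.1   92. ]
hnd (array([520.0302578 ,  97.94397602, 106.92816043]), [2.2, 2.2])
spin (array([614.97241011,  87.83983944, 102.22772702]), [2.0, 2.0])
bot pointer z150 [599.6 185.3 150. ] [589.5 172.7 150. ]
(array([-455.1, -358.5,   33.4]), np.float64(-0.23))
```

Emit:
{"method": "step_arm", "body": {"moves": [{"tx": -455, "ty": -358, "tz": 20, "roll": -0.23}, {"tx": -455, "ty": -358, "tz": 20, "roll": -0.23}, {"tx": -455, "ty": -358, "tz": 20, "roll": -0.23}, {"tx": -455, "ty": -358, "tz": 20, "roll": -0.23}, {"tx": -455, "ty": -358, "tz": 20, "roll": -0.23}, {"tx": -455, "ty": -358, "tz": 20, "roll": -0.23}, {"tx": -455, "ty": -358, "tz": 20, "roll": -0.23}, {"tx": -455, "ty": -358, "tz": 20, "roll": -0.23}, {"tx": -455, "ty": -358, "tz": 20, "roll": -0.23}, {"tx": -455, "ty": -358, "tz": 20, "roll": -0.23}, {"tx": -455, "ty": -358, "tz": 20, "roll": -0.23}, {"tx": -455, "ty": -358, "tz": 20, "roll": -0.23}]}}

```text
t: 1.45
eef_pos: [476.4, 164.8, 216.4]
tcp_rot: [3.141, 0.001, 3.031]
ft_force: [0.3, -0.1, -0.3]
opening: 1.0
grip_force: 0.0
```

Emit:
{"method": "step_arm", "body": {"moves": [{"tx": -30, "ty": -40, "tz": 0, "roll": 0}, {"tx": -48, "ty": -60, "tz": 10, "roll": 0}, {"tx": -48, "ty": -60, "tz": 16, "roll": 0}, {"tx": -48, "ty": -60, "tz": 16, "roll": 0}, {"tx": -48, "ty": -60, "tz": 16, "roll": 0}]}}

```text
t: 1.87
eef_pos: [516.4, 101.9, 200.0]
tcp_rot: [3.142, -0.001, 3.03]
ft_force: [-0.2, 1.0, 0.7]
opening: 0.997
grip_force: 0.0
```

```bash
python3 - <<'E'
from cell import optics,env
from h import *
W=optics.read_camera("wrist"); cv2.imwrite("pics/w1.png",W["pixels"])
for z in (108,88): print(proj(W,[519,98,z]).round(1))
for st,c in blobs(W["pixels"],(100,120,30),(125,255,255),(0,0,512,384),30)[0]: print(st.tolist(),c.round(1),onz(W,c,108).round(1))
print(env.state()["eef_pos"],todo(env.state(),[519,98,86],3.031))
E
```

```text
[251.  210.5]
[251.4 203.8]
[239, 185, 27, 38, 825] [252.1 204.1] [514.1  99.4 108. ]
[516.29631276 102.4163946  200.35731996] (array([ -3.2,  -4.1, 114.4]), np.float64(0.0))
```

View pics/w1.png

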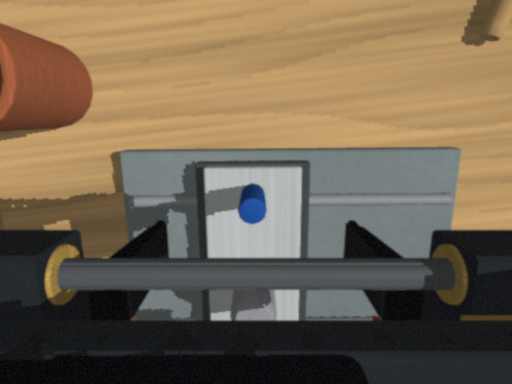

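The wrist view shows the handle top at (252,209), which agrees with (519,98).

Emit:
{"method": "step_arm", "body": {"moves": [{"tx": -2.5, "ty": -4, "tz": 0}, {"tx": -2.5, "ty": -4, "tz": 40}, {"tx": -2.5, "ty": -4, "tz": 80}, {"tx": -2.5, "ty": -4, "tz": 112}, {"tx": -2.5, "ty": -4, "tz": 112}, {"tx": -2.5, "ty": -4, "tz": 112}]}}

```text
validation failed for argument at $.mo...
```

Emit:
{"method": "step_arm", "body": {"moves": [{"tx": 0}, {"tx": 0}, {"tx": 0}, {"tx": 0}, {"tx": 0}, {"tx": 0}, {"tx": 0}, {"tx": 0}], "grip": 10}}

```text
validation failed for argument at $.mo...
```

All fields are required; I'll include them.

Emit:
{"method": "step_arm", "body": {"moves": [{"tx": -2.5, "ty": -4, "tz": 0, "roll": 0}, {"tx": -2.5, "ty": -4, "tz": 40, "roll": 0}, {"tx": -2.5, "ty": -4, "tz": 80, "roll": 0}, {"tx": -2.5, "ty": -4, "tz": 112, "roll": 0}, {"tx": -2.5, "ty": -4, "tz": 112, "roll": 0}, {"tx": -2.5, "ty": -4, "tz": 112, "roll": 0}]}}

```text
t: 2.42
eef_pos: [518.4, 98.1, 88.1]
tcp_rot: [-3.141, -0.002, 3.032]
ft_force: [0.1, 0.9, 0.5]
opening: 0.998
grip_force: 0.0
```

Emit:
{"method": "step_arm", "body": {"moves": [{"tx": 0, "ty": 0, "tz": 0, "roll": 0}, {"tx": 0, "ty": 0, "tz": 0, "roll": 0}, {"tx": 0, "ty": 0, "tz": 0, "roll": 0}, {"tx": 0, "ty": 0, "tz": 0, "roll": 0}, {"tx": 0, "ty": 0, "tz": 0, "roll": 0}, {"tx": 0, "ty": 0, "tz": 0, "roll": 0}, {"tx": 0, "ty": 0, "tz": 0, "roll": 0}, {"tx": 0, "ty": 0, "tz": 0, "roll": 0}], "grip": 10}}

```text
t: 3.08
eef_pos: [518.8, 97.5, 88.3]
tcp_rot: [3.141, 0.0, 3.031]
ft_force: [-0.7, 0.5, 0.6]
opening: 0.496
grip_force: 0.0
```

Emit:
{"method": "step_arm", "body": {"moves": [{"tx": 0, "ty": 0, "tz": 0, "roll": 0}, {"tx": 0, "ty": 0, "tz": 0, "roll": 0}, {"tx": 0, "ty": 0, "tz": 0, "roll": 0}, {"tx": 0, "ty": 0, "tz": 0, "roll": 0}, {"tx": 0, "ty": 0, "tz": 0, "roll": 0}, {"tx": 0, "ty": 0, "tz": 0, "roll": 0}]}}

```text
t: 3.58
eef_pos: [518.8, 97.6, 88.1]
tcp_rot: [3.142, -0.0, 3.031]
ft_force: [0.6, 0.8, -0.7]
opening: 0.223
grip_force: 30.0
```

Emit:
{"method": "step_arm", "body": {"moves": [{"tx": 8, "ty": 0, "tz": 0, "roll": 0}, {"tx": 18, "ty": 0, "tz": 0, "roll": 0}, {"tx": 28, "ty": 0, "tz": 0, "roll": 0}, {"tx": 38, "ty": 0, "tz": 0, "roll": 0}, {"tx": 48, "ty": 0, "tz": 0, "roll": 0}, {"tx": 54, "ty": 0, "tz": 0, "roll": 0}, {"tx": 56, "ty": 0, "tz": 0, "roll": 0}, {"tx": 56, "ty": 0, "tz": 0, "roll": 0}]}}

```text
t: 4.25
eef_pos: [462.0, 103.8, 88.1]
tcp_rot: [-3.141, -0.002, 3.031]
ft_force: [-1.9, -1.3, -2.5]
opening: 0.226
grip_force: 30.0
```

Now I'll creep to the x stop, watching the force.

Emit:
{"method": "step_arm", "body": {"moves": [{"tx": 1, "ty": 0, "tz": 0, "roll": 0}, {"tx": 2, "ty": 0, "tz": 0, "roll": 0}, {"tx": 3, "ty": 0, "tz": 0, "roll": 0}, {"tx": 4, "ty": 0, "tz": 0, "roll": 0}, {"tx": 4, "ty": 0, "tz": 0, "roll": 0}]}}

```text
t: 4.67
eef_pos: [459.2, 104.2, 88.2]
tcp_rot: [3.141, 0.0, 3.031]
ft_force: [1.5, -1.3, -4.5]
opening: 0.227
grip_force: 30.0
```

Emit:
{"method": "step_arm", "body": {"moves": [{"tx": 1, "ty": 0, "tz": 0, "roll": 0}, {"tx": 2, "ty": 0, "tz": 0, "roll": 0}, {"tx": 2.5, "ty": 0, "tz": 0, "roll": 0}, {"tx": 2.5, "ty": 0, "tz": 0, "roll": 0}]}}

```text
t: 5.0
eef_pos: [456.5, 104.5, 88.2]
tcp_rot: [3.142, -0.0, 3.031]
ft_force: [1.4, -1.4, -5.5]
opening: 0.223
grip_force: 30.0
```

Emit:
{"method": "step_arm", "body": {"moves": [{"tx": 1, "ty": 0, "tz": 0, "roll": 0}, {"tx": 1.5, "ty": 0, "tz": 0, "roll": 0}, {"tx": 2, "ty": 0, "tz": 0, "roll": 0}, {"tx": 2, "ty": 0, "tz": 0, "roll": 0}]}}

```text
t: 5.33
eef_pos: [456.4, 104.6, 88.2]
tcp_rot: [3.141, 0.004, 3.031]
ft_force: [9.4, -1.5, -11.6]
opening: 0.224
grip_force: 30.0
```

Emit:
{"method": "step_arm", "body": {"moves": [{"tx": 1, "ty": 0, "tz": 0, "roll": 0}, {"tx": 1.5, "ty": 0, "tz": 0, "roll": 0}, {"tx": 2, "ty": 0, "tz": 0, "roll": 0}, {"tx": 2, "ty": 0, "tz": 0, "roll": 0}]}}

```text
t: 5.67
eef_pos: [456.0, 104.8, 88.3]
tcp_rot: [3.14, 0.007, 3.031]
ft_force: [17.1, -3.1, -17.4]
opening: 0.229
grip_force: 30.0
```

Emit:
{"method": "step_arm", "body": {"moves": [{"tx": -2, "ty": 0, "tz": 0, "roll": 0}, {"tx": -3.5, "ty": 0, "tz": 0, "roll": 0}, {"tx": -3.5, "ty": 0, "tz": 0, "roll": 0}]}}

```text
t: 5.92
eef_pos: [456.2, 104.7, 88.2]
tcp_rot: [3.141, -0.0, 3.031]
ft_force: [1.8, 1.3, -3.2]
opening: 0.228
grip_force: 30.0
```

Emit:
{"method": "step_arm", "body": {"moves": [{"tx": 0, "ty": 0, "tz": 0, "roll": 0}, {"tx": 0, "ty": 0, "tz": 0, "roll": 0}, {"tx": 0, "ty": 0, "tz": 0, "roll": 0}, {"tx": 0, "ty": 0, "tz": -40, "roll": 0}, {"tx": 0, "ty": 0, "tz": -80, "roll": 0}, {"tx": 0, "ty": 0, "tz": -120, "roll": 0}, {"tx": 0, "ty": 0, "tz": -120, "roll": 0}], "grip": 42}}

```text
t: 6.5
eef_pos: [458.1, 104.8, 214.5]
tcp_rot: [3.14, 0.009, 3.031]
ft_force: [-0.1, 0.7, -0.1]
opening: 0.441
grip_force: 0.0
```

```bash
python3 - <<'E'
from cell import optics,env
from h import *
st=env.state();print(st["eef_pos"],st["ft_force"],st["joints"])
print(todo(st,[548,-242,205],1.46))
E
```

```text
[458.1292666  104.76883201 214.45858086] [-0.09911808  0.74297165 -0.08748579] [ 8.41086940e-02  2.92961927e-01  1.95454940e+00  5.73611795e-05
  8.84554204e-01 -1.37617825e+00]
(array([-127.5, -334.8,   10. ]), np.float64(1.571))
```

Emit:
{"method": "step_arm", "body": {"moves": [{"tx": -127, "ty": -335, "tz": 3, "roll": 1.57}, {"tx": -127, "ty": -335, "tz": 3, "roll": 1.57}, {"tx": -127, "ty": -335, "tz": 3, "roll": 1.57}, {"tx": -127, "ty": -335, "tz": 3, "roll": 1.57}, {"tx": -127, "ty": -335, "tz": 3, "roll": 1.57}, {"tx": -127, "ty": -335, "tz": 3, "roll": 1.57}, {"tx": -127, "ty": -335, "tz": 3, "roll": 1.57}, {"tx": -127, "ty": -335, "tz": 3, "roll": 1.57}, {"tx": -127, "ty": -335, "tz": 3, "roll": 1.57}, {"tx": -127, "ty": -335, "tz": 3, "roll": 1.57}, {"tx": -127, "ty": -335, "tz": 3, "roll": 1.57}, {"tx": -127, "ty": -335, "tz": 3, "roll": 1.57}]}}

```text
t: 7.5
eef_pos: [545.0, -243.0, 204.8]
tcp_rot: [-3.141, -0.0, 1.524]
ft_force: [1.0, 0.8, -0.5]
opening: 0.442
grip_force: 0.0
```

```bash
python3 - <<'E'
from cell import optics,env
from h import *
st=env.state();print(st["eef_pos"],st["tcp_rot"])
print(todo(st,[548,-242,205],1.46))
W=optics.read_camera("wrist"); cv2.imwrite("pics/w2.png",W["pixels"])
a=np.linspace(0,2*np.pi,24)
print(proj(W,[572,-245,92]),todo(env.state(),[548,-242,205],1.46))
E
```

```text
[ 544.9847014  -243.04739177  204.77604969] [-3.14096060e+00 -4.25086747e-04  1.52355907e+00]
(array([ 1.2,  3. , -0.2]), np.float64(0.064))
[289.83788608 200.12790197] (array([ 0.9,  2.9, -0.1]), np.float64(0.055))
```

View pics/w2.png

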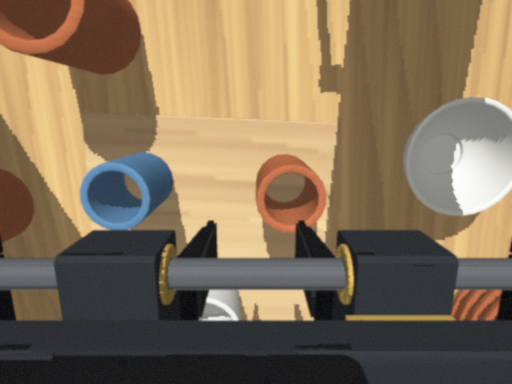

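The wrist view shows the target's rim centred near (291,196), with outer width 68 px, between the blue tube (128,190) and the bowl.

```bash
python3 - <<'E'
from cell import optics,env
from h import *
W=optics.read_camera("wrist");im=W["pixels"]
hsv=cv2.cvtColor(im,cv2.COLOR_BGR2HSV)
_,(m,o)=blobs(im,(0,130,50),(14,255,255),(240,140,110,100))
print([m[60:100].any(0).nonzero()[0][[0,-1]]+o[0], m.any(1).nonzero()[0][[0,-1]]+o[1]])
hc=[c for c in cv2.findContours(m,cv2.RETR_CCOMP,cv2.CHAIN_APPROX_NONE)[0]]
for r in (165,180,196,210,225): print(r,(m[r-o[1]]>0).nonzero()[0][[0,-1]]+o[0])
v=im[:,:,2]
print(v[150:235:3,291]); print(v[196,250:332:2])
for p in ((291,196),): print(onz(W,p,92).round(1))
K=(34*2)/W["mtx"][0][0]; R=W["view"]; d=(R[:3,:3]@[572,-245,92]+R[:3,3])[2]; print("width expected px",58/d*W["mtx"][0][0])
E
```

```text
[array([256, 325]), array([154, 232])]
165 [262 306]
180 [257 320]
196 [256 325]
210 [258 322]
225 [269 311]
[217 221 180 174 174 202 195 178 130 129 132 129 121 116 124 124 123 102
  98 109 174 180 183 185 181 208 212 189 134]
[226 225 220 171 191 197 194 145  97 107 121 125 121 126 127 125 125 124
 122 124 124 124 123 123 107  97  98  94  92  92  93  95  96  99 152 201
 204 201 208 181 126]
[ 573.1 -241.6   92. ]
width expected px 71.74512430414771
```

Emit:
{"method": "step_arm", "body": {"moves": [{"tx": 2.3, "ty": 3.3, "tz": 0, "roll": 0.06}, {"tx": 2.3, "ty": 3.3, "tz": 30, "roll": 0.06}, {"tx": 2.3, "ty": 3.3, "tz": 60, "roll": 0.06}, {"tx": 2.3, "ty": 3.3, "tz": 85, "roll": 0.06}, {"tx": 2.3, "ty": 3.3, "tz": 100, "roll": 0.06}, {"tx": 2.3, "ty": 3.3, "tz": 110, "roll": 0.06}, {"tx": 2.3, "ty": 3.3, "tz": 110.5, "roll": 0.06}, {"tx": 2.3, "ty": 3.3, "tz": 110.5, "roll": 0.06}]}}

```text
t: 8.27
eef_pos: [548.9, -240.3, 94.9]
tcp_rot: [-3.142, -0.0, 1.473]
ft_force: [-0.0, 0.2, 0.4]
opening: 0.444
grip_force: 0.0
```

Emit:
{"method": "step_arm", "body": {"moves": [{"tx": 0, "ty": 0, "tz": 0, "roll": 0}, {"tx": 0, "ty": 0, "tz": 0, "roll": 0}, {"tx": 0, "ty": 0, "tz": 0, "roll": 0}, {"tx": 0, "ty": 0, "tz": 0, "roll": 0}, {"tx": 0, "ty": 0, "tz": 0, "roll": 0}, {"tx": 0, "ty": 0, "tz": 0, "roll": 0}, {"tx": 0, "ty": 0, "tz": 0, "roll": 0}, {"tx": 0, "ty": 0, "tz": 0, "roll": 0}], "grip": 0}}

```text
t: 8.93
eef_pos: [549.0, -240.5, 95.0]
tcp_rot: [3.141, 0.0, 1.471]
ft_force: [-0.3, 0.2, 4.2]
opening: 0.082
grip_force: 28.9
```

Emit:
{"method": "step_arm", "body": {"moves": [{"tx": 0, "ty": 0, "tz": -3, "roll": 0}, {"tx": 0, "ty": 0, "tz": -10, "roll": 0}, {"tx": 0, "ty": 0, "tz": -25, "roll": 0}, {"tx": 0, "ty": 0, "tz": -45, "roll": 0}, {"tx": 0, "ty": 0, "tz": -70, "roll": 0}, {"tx": 0, "ty": 0, "tz": -95, "roll": 0}, {"tx": 0, "ty": 0, "tz": -115, "roll": 0}, {"tx": 0, "ty": 0, "tz": -120, "roll": 0}, {"tx": 0, "ty": 0, "tz": -120, "roll": 0}, {"tx": 0, "ty": 0, "tz": -120, "roll": 0}]}}

```text
t: 9.77
eef_pos: [548.3, -240.0, 213.8]
tcp_rot: [-3.14, -0.001, 1.471]
ft_force: [-0.3, 0.7, -2.8]
opening: 0.076
grip_force: 29.0
```

```bash
python3 - <<'E'
from cell import optics,env
from h import *
st=env.state();print(st["eef_pos"],st["tcp_rot"],st["ft_force"],st["grip_force"],st["opening"])
S=optics.read_camera("side");T=optics.read_camera("top");W=optics.read_camera("wrist")
p=st["eef_pos"]+[24.9,-2.7,-2]
r=lambda im,c,w,h,W_,H_:cv2.resize(im[max(0,c[1]-h//2):c[1]+h//2,max(0,c[0]-w//2):c[0]+w//2],(W_,H_),interpolation=cv2.INTER_CUBIC)
a=proj(S,p-[0,0,40]).astype(int);print(a,proj(T,p))
cv2.imwrite("pics/g1.png",np.hstack([r(S["pixels"],a,120,120,380,380),r(W["pixels"],(256,192),512,384,420,380)]))
# stand scene: spindle & handle in top/side now
for n,c,roi in (("s",S,(215,200,60,60)),("t",T,(240,180,30,35))):
    for s_,q in blobs(c["pixels"],(100,120,30),(125,255,255),roi,3)[0]: print(n,s_.tolist(),q.round(1))
cv2.imwrite("pics/s1.png",S["pixels"]);cv2.imwrite("pics/t1.png",T["pixels"])
E
```

```text
[ 548.25098638 -240.04429201  213.78277135] [-3.14046215e+00 -6.02196149e-04  1.47077723e+00] [-0.25586208  0.73648095 -2.80551399] 29.036365693900734 0.07604832996658763
[349 265] [345.6520507  165.22015493]
s [229, 218, 7, 18, 106] [232.4 226.3]
t [248, 200, 5, 6, 21] [250.1 202.7]
```

View pics/g1.png

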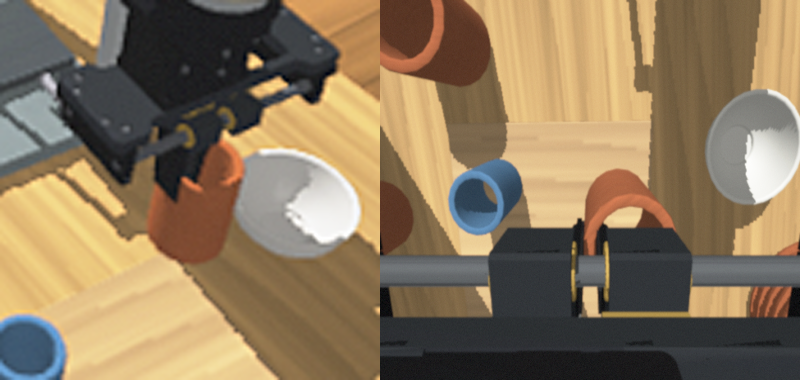

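The side crop shows the tube held upright by its near wall, one finger in the bore. The wrist crop agrees. Next I'll locate the spindle.

```bash
python3 - <<'E'
from cell import optics,env
from h import *
W=optics.read_camera("wrist");st=env.state();V=np.array(W["view"])
Tt=np.eye(4);Tt[:3,:3]=Ro.from_euler("xyz",st["tcp_rot"]).as_matrix();Tt[:3,3]=st["eef_pos"]
X=V@Tt; np.save("X.npy",X); print("cam in tool",np.linalg.inv(X)[:3,3].round(1),np.linalg.inv(X)[:3,2].round(2))
def pr(tcp,p,yaw=1.46):
    A=np.eye(4);A[:3,:3]=Ro.from_euler("xyz",[np.pi,0,yaw]).as_matrix();A[:3,3]=tcp
    return proj({"mtx":W["mtx"],"view":X@np.linalg.inv(A)},p).round(0)
for y in (20,0,-20,-40,-60): print(y,pr([527,y,214],[551,95,105]),pr([527,y,214],[551,95,50]),pr([527,y,214],[457,104,108]))
S={"mtx":0};t=cv2.imread("pics/t1.png");s=cv2.imread("pics/s1.png")
T=optics.read_camera("top");S=optics.read_camera("side")
a=proj(T,[551,95,105]);b=proj(S,[551,95,105]);print(a,b)
x,y=a.astype(int);print(t[y-8:y+10,x-10:x+11].mean(2).astype(int))
x,y=b.astype(int);print(s[y-6:y+12,x-11:x+12].mean(2).astype(int))
# tilt of held tube in side and top views: silhouette mask axis
_,(m,o)=blobs(S["pixels"],(0,110,50),(14,255,255),(310,215,75,85));n,l,sx,c=cv2.connectedComponentsWithStats(m);i=1+sx[1:,4].argmax();mm=l==i
for r in range(0,85,6):
    q=mm[r].nonzero()[0]
    if len(q): print(r+o[1],q[0]+o[0],q[-1]+o[0],end=" | ")
p=st["eef_pos"]+[24.9,-2.7,-2]
print([proj(S,p+[dx,dy,-z]).round(1).tolist() for z in (30,80) for dx,dy in ((0,0),)], )
# predicted silhouette (vertical cylinder)
an=np.linspace(0,2*np.pi,90)
pts=np.array([proj(S,p+[29*np.cos(q),29*np.sin(q),-z]) for z in (0,80) for q in an]).astype(np.float32)
h=np.zeros(m.shape,np.uint8);cv2.fillPoly(h,[np.round(cv2.convexHull(pts)-np.array(o)).astype(int)],255)
print()
for r in range(0,85,6):
    q=h[r].nonzero()[0]
    if len(q): print(r+o[1],q[0]+o[0],q[-1]+o[0],end=" | ")
E
```

```text
cam in tool [  65.5   -0.4 -149.5] [-0.23 -0.    0.97]
20 [277. 100.] [274. 103.] [149. 101.]
0 [275.  71.] [271.  79.] [144.  73.]
-20 [272.  42.] [269.  55.] [139.  43.]
-40 [269.  11.] [267.  31.] [133.  12.]
-60 [266. -21.] [264.   5.] [127. -20.]
[252.47111967 177.63221519] [260.15458405 209.99501852]
[[ 83 140 158 162 159 160 161 161 161 168 170 166 160 130 108 113 111  92
   69  63  64]
 [ 89 144 162 160 156 154 155 159 153 157 158 158 157 158 161 163 162 135
  116 119 116]
 [105 145 161 157 156 157 156 159 158 160 160 157 155 157 161 160 156 160
  157 159 157]
 [120 153 158 158 157 155 158 157 161 160 157 158 156 159 157 156 155 156
  157 154 156]
 [114 151 157 158 153 157 158 160 154 144 144 135 135 147 157 157 157 156
  157 156 159]
 [127 159 158 156 155 159 157 151 130 103  98  98  89 103 137 158 159 160
  157 159 159]
 [144 167 160 159 156 158 147 120 113 126 128 131 122  89 100 131 147 145
  144 141 142]
 [126 160 156 153 156 156 136 123 126 130 130 129 130 118  82  74  83  88
   89  88  85]
 [130 156 157 152 156 147 129 129 126 132 129 128 127 131 109  81  82  90
   89 
[... 2101 characters left out ...]
 114 107 109 112 113 113 113 113 114 111  98
  148 224 233 235 238]
 [194 207 219 225 232 224 147 111 106 108 111 111 111 111 111 112 111  97
  148 225 232 230 236]
 [224 226 228 228 232 221 144 111 107 108 109 112 112 110 111 113 110  96
  148 225 233 229 230]
 [227 227 227 227 231 221 142 109 107 107 112 112 110 110 111 112 109  96
  147 224 232 228 227]
 [227 225 226 227 230 220 139 107 107 109 110 112 111 111 111 112 110  95
  165 235 231 228 227]]
251 355 362 | 257 353 365 | 263 338 364 | 269 336 362 | 275 335 361 | 281 337 359 | 287 345 355 | [[350.7, 263.1], [347.1, 277.2]]

245 345 355 | 251 340 364 | 257 339 366 | 263 337 364 | 269 336 363 | 275 335 361 | 281 337 359 | 287 346 354 |
```

```bash
python3 - <<'E'
from cell import optics,env
from h import *
T=optics.read_camera("top");S=optics.read_camera("side")
print(tri((S,(260.8,210.7)),(T,(252.1,178.1))),onz(S,(260.8,210.7),105),onz(T,(252.1,178.1),105))
st=env.state();print(todo(st,[527,20,216],1.46),todo(st,[526,97.8,216],1.46))
E
```

```text
(array([551.67156253,  95.69255181, 100.8930178 ]), [1.9, 1.9]) [550.8450315   91.27318634 105.        ] [549.18024088  96.43921547 105.        ]
(array([256.8, -47.5,  -1.7]), np.float64(0.011)) (array([334.1, -56.3,  -1.7]), np.float64(0.011))
```

Emit:
{"method": "step_arm", "body": {"moves": [{"tx": 130, "ty": 5, "tz": -1, "roll": 0}, {"tx": 130, "ty": 5, "tz": -1, "roll": 0}, {"tx": 130, "ty": 5, "tz": -1, "roll": 0}, {"tx": 130, "ty": 5, "tz": -1, "roll": 0}, {"tx": 130, "ty": 5, "tz": -1, "roll": 0}]}}

```text
t: 10.58
eef_pos: [566.9, -109.1, 215.7]
tcp_rot: [-3.142, -0.0, 1.474]
ft_force: [-0.1, -0.1, -2.3]
opening: 0.082
grip_force: 30.5
```

Emit:
{"method": "step_arm", "body": {"moves": [{"tx": 40, "ty": -17, "tz": 0, "roll": 0.01}, {"tx": 80, "ty": -34, "tz": 0, "roll": 0.01}, {"tx": 110, "ty": -50, "tz": 0, "roll": 0.01}, {"tx": 120, "ty": -52, "tz": 0, "roll": 0.01}, {"tx": 124, "ty": -52, "tz": 0, "roll": 0.01}, {"tx": 124, "ty": -52, "tz": 0, "roll": 0.01}]}}

```text
t: 11.08
eef_pos: [528.0, 16.7, 215.9]
tcp_rot: [3.141, 0.0, 1.461]
ft_force: [0.9, -0.1, -2.9]
opening: 0.079
grip_force: 30.8
```

```bash
python3 - <<'E'
from cell import optics,env
from h import *
W=optics.read_camera("wrist");im=W["pixels"];st=env.state();print(st["eef_pos"],st["tcp_rot"])
cv2.imwrite("pics/w3.png",im)
for p in ([551,95,105],[551,95,50],[456.5,104.6,108]): print(proj(W,p).round(1))
E
```

```text
[528.06648101  16.06434103 215.74403388] [3.14079369e+00 2.32069019e-04 1.46056758e+00]
[275.4  95.3]
[271.9  98.9]
[146.8  96.1]
```

View pics/w3.png

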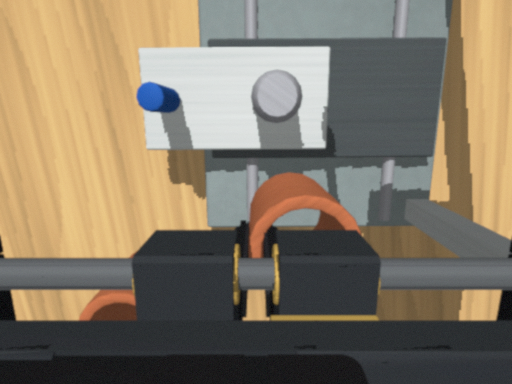

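The wrist view shows the spindle head at about (277,95), the handle at (150,97), and the held tube's rim at about (308,245).

```bash
python3 - <<'E'
from cell import optics,env
from h import *
W=optics.read_camera("wrist");im=W["pixels"];g=cv2.cvtColor(im,cv2.COLOR_BGR2GRAY)
a=cv2.resize(im[50:150,225:325],(400,400),interpolation=cv2.INTER_CUBIC)
print(g[95,245:310:2]);print(g[64:130:2,277])
for p in (24,35): 
    c=cv2.HoughCircles(cv2.GaussianBlur(g[50:150,225:325],(3,3),0),cv2.HOUGH_GRADIENT,1,5,param1=60,param2=p-8,minRadius=14,maxRadius=32)
    print(None if c is None else (c[0][:5]+[225,50,0]).round(1).tolist())
for p in ((277,95),(276,96)): print(onz(W,p,105).round(1),onz(W,p,97).round(1))
b,_=blobs(im,(100,120,30),(125,255,255),(120,70,80,50),20);print([(s.tolist(),c.round(1)) for s,c in b])
# held tube rim right/top edges
_,(m,o)=blobs(im,(0,130,50),(14,255,255),(240,160,130,75))
for r in range(170,235,8):
    q=m[r-o[1]].nonzero()[0]; print(r,q[0]+o[0] if len(q) else None,q[-1]+o[0] if len(q) else None,end="|")
st=env.state();p=st["eef_pos"]+[24.9,-2.75,-2]
for z in (0,80):
  q=np.array([proj(W,p+[29*np.cos(u),29*np.sin(u),-z]) for u in np.linspace(0,2*np.pi,180)]);print(z,q.min(0).round(1),q.max(0).round(1))
# carrier plate edges, white mask
w=cv2.inRange(cv2.cvtColor(im,cv2.COLOR_BGR2HSV),np.array((0,0,190)),np.array((180,40,255)))[30:170,130:345]
r=cv2.minAreaRect(cv2.findNonZero(w));print(np.array([onz(W,q+[130,30],50) for q in cv2.boxPoints(r)]).round(1).tolist())
E
```

```text
[225 225 217 145 126 141 170 186 186 185 182 182 181 184 186 189 189 187
 186 186 186 188 190 186 183 179 134  99 130 220 224 224 225]
[220 223 199 174 184 188 188 187 185 185 187 190 189 184 186 186 191 187
 180 179 179 181 185 183 186 175 107  86  83 115 125 125 126]
[[275.5, 93.5, 21.0], [280.5, 97.5, 30.2], [271.5, 96.5, 25.7], [281.5, 88.5, 28.0], [274.5, 86.5, 18.5]]
[[275.5, 93.5, 21.0], [280.5, 91.5, 20.1]]
[552.3  94.4 105. ] [552.9  94.8  97. ]
[551.5  93.8 105. ] [552.   94.2  97. ]
[([137, 82, 42, 29, 944], array([156.9,  96.8]))]
170 None None|178 271 308|186 262 319|194 256 328|202 253 337|210 252 345|218 251 352|226 249 357|234 249 263|0 [248.3 197. ] [367.7 308.2]
80 [250.7 170. ] [331.4 247.7]
[[439.2, 151.3, 50.0], [604.2, 133.2, 50.0], [599.0, 45.6, 50.0], [422.4, 65.0, 50.0]]
```

```bash
python3 - <<'E'
from cell import optics
from h import *
S=optics.read_camera("side");s=cv2.imread("pics/s1.png")
def T(w): return (np.array(w)-[289,205])*3.167
c=np.array([548.3,-240]);ux=np.array([.995,-.1]);uy=np.array([.1,.995])
for z in (273,300,330,360,385):
    print(z,[T(proj(S,[*(c+ux*a+uy*b),z])).round().tolist() for a,b in ((90,-37),(90,37),(-90,-37),(-90,37))])
cv2.imwrite("pics/g2.png",cv2.resize(s[110:260,260:430],(680,600),interpolation=cv2.INTER_CUBIC))
def Q(w): return ((np.array(w)-[260,110])*4).round().tolist()
for z in (273,300,330,360,385,400): print(z,Q(proj(S,[*c,z])), [Q(proj(S,[*(c+ux*a),z])) for a in(90,-90)])
for z in (450,500): print(z,Q(proj(S,[*c,z])), [Q(proj(S,[*(c+ux*a),z])) for a in(53,-53)])
E
```

```text
273 [[330.0, 97.0], [254.0, 31.0], [111.0, 191.0], [44.0, 114.0]]
300 [[339.0, 68.0], [262.0, 3.0], [116.0, 162.0], [48.0, 84.0]]
330 [[351.0, 34.0], [271.0, -30.0], [123.0, 127.0], [52.0, 50.0]]
360 [[363.0, -2.0], [280.0, -65.0], [130.0, 90.0], [57.0, 14.0]]
385 [[373.0, -33.0], [288.0, -95.0], [136.0, 58.0], [61.0, -17.0]]
273 [354.0, 513.0] [[483.0, 460.0], [213.0, 571.0]]
300 [362.0, 476.0] [[494.0, 423.0], [218.0, 533.0]]
330 [372.0, 433.0] [[507.0, 381.0], [225.0, 490.0]]
360 [383.0, 388.0] [[520.0, 336.0], [232.0, 444.0]]
385 [392.0, 348.0] [[532.0, 298.0], [238.0, 404.0]]
400 [398.0, 324.0] [[539.0, 274.0], [242.0, 379.0]]
450 [418.0, 237.0] [[506.0, 208.0], [324.0, 268.0]]
500 [440.0, 142.0] [[531.0, 115.0], [342.0, 171.0]]
```

View pics/g2.png

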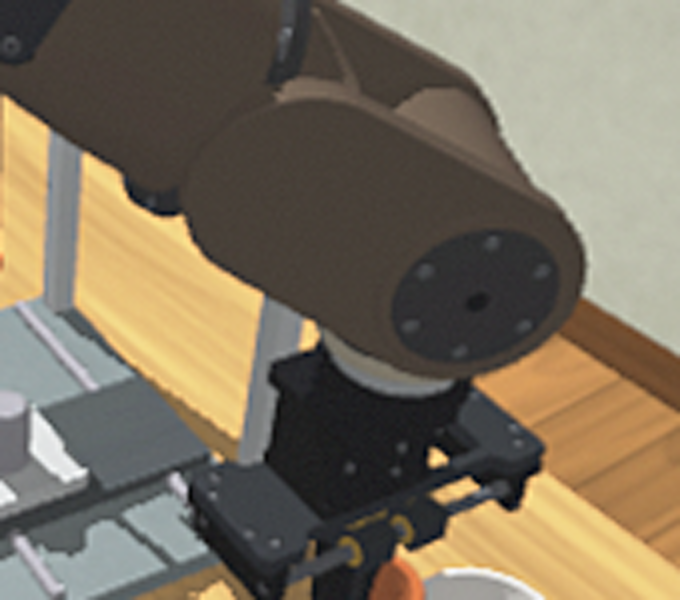

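```bash
python3 - <<'E'
from cell import optics
from h import *
from scipy.optimize import least_squares
S=optics.read_camera("side")
c=np.array([548.3,-240.]);j=np.arctan2(-240,548.3);e=np.array([np.cos(j),np.sin(j)]);n=np.array([np.sin(j),-np.cos(j)])
Q=lambda w:(np.array(w)-[260,110])*4
P=lambda r,L,z:Q(proj(S,[*(c+e*r+n*L),z]))
# cap centre: r assumed 0
f=least_squares(lambda v:P(0,*v)-[478,300],[60,450]);print("L,z",f.x,np.abs(f.fun).max())
L,z=f.x
for R in (42,48,54,60,66):
    a=np.linspace(0,2*np.pi,120);q=np.array([P(R*np.cos(u),L,z+R*np.sin(u)) for u in a]);print(R,q.min(0).round(),q.max(0).round())
E
```

```text
L,z [ 59.13025651 458.28362503] 2.2737367544323206e-13
42 [381. 216.] [575. 377.]
48 [367. 204.] [589. 388.]
54 [353. 191.] [603. 398.]
60 [340. 178.] [617. 409.]
66 [326. 165.] [631. 419.]
```

Emit:
{"method": "step_arm", "body": {"moves": [{"tx": 25, "ty": -11, "tz": 5, "roll": 0}, {"tx": 50, "ty": -11, "tz": 10, "roll": 0}, {"tx": 70, "ty": -11, "tz": 14, "roll": 0}, {"tx": 78, "ty": -10.5, "tz": 14, "roll": 0}, {"tx": 81, "ty": -10.5, "tz": 14, "roll": 0}, {"tx": 81, "ty": -10.5, "tz": 14, "roll": 0}, {"tx": 81, "ty": -10.5, "tz": 14, "roll": 0}]}}

```text
t: 11.87
eef_pos: [526.0, 97.9, 201.8]
tcp_rot: [3.141, 0.0, 1.46]
ft_force: [-0.9, -0.3, -3.3]
opening: 0.077
grip_force: 30.1
```

```bash
python3 - <<'E'
from cell import optics,env
from h import *
st=env.state();print(st["eef_pos"],st["tcp_rot"],st["ft_force"])
S=optics.read_camera("side");T=optics.read_camera("top");W=optics.read_camera("wrist")
r=lambda im,x,y,w,h,k:cv2.resize(im[y:y+h,x:x+w],(int(w*k),int(h*k)),interpolation=cv2.INTER_CUBIC)
cv2.imwrite("pics/p1.png",np.hstack([r(S["pixels"],200,110,130,150,4),r(T["pixels"],200,110,70,150,4)]))
p=st["eef_pos"]+[24.9,-2.75,-82]
print("tube foot",p.round(1),"px",proj(S,p),proj(S,[551.5,94.9,105]))
m=cv2.inRange(cv2.cvtColor(S["pixels"],cv2.COLOR_BGR2HSV),np.array((0,110,40)),np.array((14,255,255)))
an=np.linspace(0,2*np.pi,90)
pts=np.array([proj(S,p+[29*np.cos(q),29*np.sin(q),z]) for z in (0,80) for q in an]).astype(np.float32)
h=np.zeros(m.shape,np.uint8);cv2.fillPoly(h,[np.round(cv2.convexHull(pts)).astype(int)],255)
for y in range(160,215,4):
    q=m[y,220:300].nonzero()[0]+220;w=h[y].nonzero()[0]
    print(y,(q[0],q[-1]) if len(q) else None,(w[0],w[-1]) if len(w) else None)
E
```

```text
[525.98651741  97.86025522 201.78173718] [3.14139554e+00 9.21641649e-05 1.46022744e+00] [-0.92083317 -0.3123831  -3.25648058]
tube foot [550.9  95.1 119.8] px [260.18369846 206.25290411] [260.31080267 209.95470051]
160 None None
164 None None
168 None None
172 None None
176 None None
180 None (np.int64(254), np.int64(267))
184 (np.int64(259), np.int64(269)) (np.int64(251), np.int64(271))
188 (np.int64(259), np.int64(270)) (np.int64(251), np.int64(271))
192 (np.int64(254), np.int64(269)) (np.int64(251), np.int64(271))
196 (np.int64(252), np.int64(270)) (np.int64(250), np.int64(270))
200 (np.int64(252), np.int64(269)) (np.int64(250), np.int64(270))
204 (np.int64(252), np.int64(269)) (np.int64(250), np.int64(270))
208 (np.int64(252), np.int64(269)) (np.int64(251), np.int64(270))
212 (np.int64(256), np.int64(266)) (np.int64(255), np.int64(266))
```

View pics/p1.png

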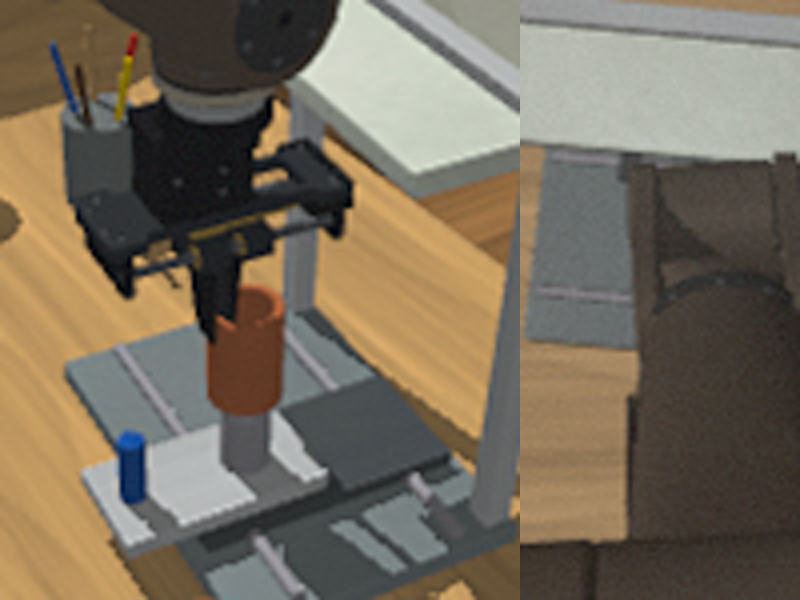

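The tube stands directly over the spindle, with side columns 261.4 against 261.3, and the gripper is clear of the panel. I'll lower it gently.

Emit:
{"method": "step_arm", "body": {"moves": [{"tx": 0, "ty": 0, "tz": 4, "roll": 0}, {"tx": 0, "ty": 0, "tz": 8, "roll": 0}, {"tx": 0, "ty": 0, "tz": 12, "roll": 0}, {"tx": 0, "ty": 0, "tz": 15, "roll": 0}, {"tx": 0, "ty": 0, "tz": 18, "roll": 0}, {"tx": 0, "ty": 0, "tz": 20, "roll": 0}, {"tx": 0, "ty": 0, "tz": 20, "roll": 0}]}}

```text
t: 12.6
eef_pos: [525.7, 98.8, 181.2]
tcp_rot: [-3.141, 0.0, 1.461]
ft_force: [-0.1, -0.3, -2.4]
opening: 0.076
grip_force: 30.1
```

Emit:
{"method": "step_arm", "body": {"moves": [{"tx": 0, "ty": 0, "tz": 2, "roll": 0}, {"tx": 0, "ty": 0, "tz": 4, "roll": 0}, {"tx": 0, "ty": 0, "tz": 6, "roll": 0}, {"tx": 0, "ty": 0, "tz": 8, "roll": 0}, {"tx": 0, "ty": 0, "tz": 10, "roll": 0}, {"tx": 0, "ty": 0, "tz": 10, "roll": 0}]}}

```text
t: 13.1
eef_pos: [525.9, 98.8, 171.4]
tcp_rot: [3.141, -0.0, 1.461]
ft_force: [1.7, 0.1, -3.3]
opening: 0.079
grip_force: 30.0
```

Emit:
{"method": "step_arm", "body": {"moves": [{"tx": 0, "ty": 0, "tz": 3, "roll": 0}, {"tx": 0, "ty": 0, "tz": 6, "roll": 0}, {"tx": 0, "ty": 0, "tz": 9, "roll": 0}, {"tx": 0, "ty": 0, "tz": 12, "roll": 0}, {"tx": 0, "ty": 0, "tz": 15, "roll": 0}, {"tx": 0, "ty": 0, "tz": 18, "roll": 0}, {"tx": 0, "ty": 0, "tz": 20, "roll": 0}, {"tx": 0, "ty": 0, "tz": 20, "roll": 0}]}}

```text
t: 13.77
eef_pos: [525.8, 98.8, 151.2]
tcp_rot: [-3.141, -0.0, 1.461]
ft_force: [4.4, -0.4, -3.4]
opening: 0.078
grip_force: 29.9
```

Emit:
{"method": "step_arm", "body": {"moves": [{"tx": 0, "ty": 0, "tz": 2, "roll": 0}, {"tx": 0, "ty": 0, "tz": 4, "roll": 0}, {"tx": 0, "ty": 0, "tz": 6, "roll": 0}, {"tx": 0, "ty": 0, "tz": 8, "roll": 0}, {"tx": 0, "ty": 0, "tz": 10, "roll": 0}, {"tx": 0, "ty": 0, "tz": 12, "roll": 0}, {"tx": 0, "ty": 0, "tz": 13, "roll": 0}, {"tx": 0, "ty": 0, "tz": 13, "roll": 0}]}}

```text
t: 14.43
eef_pos: [525.9, 98.8, 138.5]
tcp_rot: [3.141, -0.0, 1.461]
ft_force: [3.3, -0.0, -3.5]
opening: 0.086
grip_force: 30.0
```

Foot at about 56 mm. I'll creep on until contact.

Emit:
{"method": "step_arm", "body": {"moves": [{"tx": 0, "ty": 0, "tz": 1, "roll": 0}, {"tx": 0, "ty": 0, "tz": 2, "roll": 0}, {"tx": 0, "ty": 0, "tz": 3, "roll": 0}, {"tx": 0, "ty": 0, "tz": 4, "roll": 0}, {"tx": 0, "ty": 0, "tz": 5, "roll": 0}, {"tx": 0, "ty": 0, "tz": 5, "roll": 0}]}}

```text
t: 14.93
eef_pos: [525.9, 98.8, 133.5]
tcp_rot: [3.141, -0.0, 1.461]
ft_force: [2.6, -0.3, -1.2]
opening: 0.077
grip_force: 30.0
```

Emit:
{"method": "step_arm", "body": {"moves": [{"tx": 0, "ty": 0, "tz": 0.5, "roll": 0}, {"tx": 0, "ty": 0, "tz": 1, "roll": 0}, {"tx": 0, "ty": 0, "tz": 1.5, "roll": 0}, {"tx": 0, "ty": 0, "tz": 1.5, "roll": 0}]}}

```text
t: 15.27
eef_pos: [526.0, 98.7, 133.0]
tcp_rot: [3.141, -0.0, 1.461]
ft_force: [0.9, -1.9, 7.5]
opening: 0.081
grip_force: 30.1
```

Contact came at TCP z 133 (95-12+50 = 133 expected), so the tube is home. Releasing.

Emit:
{"method": "step_arm", "body": {"moves": [{"tx": 0, "ty": 0, "tz": -0.8, "roll": 0}, {"tx": 0, "ty": 0, "tz": -0.8, "roll": 0}, {"tx": 0, "ty": 0, "tz": -0.8, "roll": 0}, {"tx": 0, "ty": 0, "tz": -0.8, "roll": 0}, {"tx": 0, "ty": 0, "tz": -0.8, "roll": 0}, {"tx": 0, "ty": 0, "tz": -0.8, "roll": 0}], "grip": 28}}

```text
t: 15.77
eef_pos: [525.6, 98.8, 132.8]
tcp_rot: [-3.141, -0.0, 1.461]
ft_force: [0.1, 0.6, -0.3]
opening: 0.293
grip_force: 0.0
```

Emit:
{"method": "step_arm", "body": {"moves": [{"tx": 0, "ty": 0, "tz": -3, "roll": 0}, {"tx": 0, "ty": 0, "tz": -8, "roll": 0}, {"tx": 0, "ty": 0, "tz": -15, "roll": 0}, {"tx": 0, "ty": 0, "tz": -25, "roll": 0}, {"tx": 0, "ty": 0, "tz": -35, "roll": 0}, {"tx": 0, "ty": 0, "tz": -50, "roll": 0}, {"tx": 0, "ty": 0, "tz": -60, "roll": 0}, {"tx": 0, "ty": 0, "tz": -60, "roll": 0}]}}

```text
t: 16.43
eef_pos: [526.6, 98.9, 195.6]
tcp_rot: [3.138, -0.001, 1.461]
ft_force: [-0.5, 0.5, 0.0]
opening: 0.296
grip_force: 0.0
```

Emit:
{"method": "step_arm", "body": {"moves": [{"tx": 0, "ty": -35, "tz": -10, "roll": 0}, {"tx": 0, "ty": -66, "tz": -20, "roll": -0.1}, {"tx": 0, "ty": -67, "tz": -20, "roll": -1.571}, {"tx": 0, "ty": -67, "tz": -20, "roll": -1.571}, {"tx": 0, "ty": -67, "tz": -20, "roll": -1.571}, {"tx": 0, "ty": -67, "tz": -20, "roll": -1.571}, {"tx": 0, "ty": -67, "tz": -20, "roll": -1.571}, {"tx": 0, "ty": -67, "tz": -20, "roll": -1.571}, {"tx": 0, "ty": -67, "tz": -20, "roll": -1.571}, {"tx": 0, "ty": -67, "tz": -20, "roll": -1.571}, {"tx": 0, "ty": -67, "tz": -20, "roll": -1.571}, {"tx": 0, "ty": -67, "tz": -20, "roll": -1.571}], "grip": 60}}

```text
t: 17.43
eef_pos: [459.0, 106.1, 212.8]
tcp_rot: [3.142, -0.0, 2.817]
ft_force: [-0.5, -0.1, 0.2]
opening: 0.627
grip_force: 0.0
```

Emit:
{"method": "step_arm", "body": {"moves": [{"tx": 0, "ty": 0, "tz": 0, "roll": -0.2}, {"tx": 0, "ty": 0, "tz": 0, "roll": -0.2}, {"tx": 0, "ty": 0, "tz": 0, "roll": -0.2}]}}

```text
t: 17.68
eef_pos: [459.1, 106.1, 212.8]
tcp_rot: [3.142, -0.0, 3.014]
ft_force: [-0.6, 0.2, 0.1]
opening: 0.633
grip_force: 0.0
```

```bash
python3 - <<'E'
from cell import optics,env
from h import *
st=env.state();print(st["eef_pos"],st["tcp_rot"])
S=optics.read_camera("side");T=optics.read_camera("top");W=optics.read_camera("wrist")
r=lambda im,x,y,w,h,k:cv2.resize(im[y:y+h,x:x+w],(int(w*k),int(h*k)),interpolation=cv2.INTER_CUBIC)
cv2.imwrite("pics/q1.png",np.hstack([r(S["pixels"],215,150,100,110,4),r(W["pixels"],100,130,300,220,2)[:440,:400]]))
for n,c,roi in (("s",S,(215,200,60,60)),("t",T,(240,180,30,35)),("w",W,(0,0,512,384))):
    for s_,q in blobs(c["pixels"],(100,120,30),(125,255,255),roi,3)[0]: print(n,s_.tolist(),q.round(1))
print(proj(W,[457,104.6,108]),proj(S,[457,104.6,108]),proj(T,[457,104.6,108]))
b=proj(S,[551.3,94.9,130]);m=cv2.inRange(cv2.cvtColor(S["pixels"],cv2.COLOR_BGR2HSV),np.array((0,110,40)),np.array((14,255,255)))
an=np.linspace(0,2*np.pi,90);p=np.array([551.3,94.9,50])
pts=np.array([proj(S,p+[29*np.cos(q),29*np.sin(q),z]) for z in (0,80) for q in an])
q=np.argwhere(m[170:250,235:290])+[170,235];print("tube obs rows/cols",q.min(0),q.max(0),"pred",pts.min(0).round(1),pts.max(0).round(1))
print(todo(st,[457,104.6,200],3.031))
E
```

```text
[459.05792895 106.0967694  212.78819154] [ 3.14157859e+00 -1.92366463e-04  3.01418893e+00]
s [229, 218, 7, 18, 106] [232.4 226.3]
w [242, 176, 26, 36, 717] [254.2 194.1]
[253.52915834 199.84295131] [231.54245009 218.80802254] [250.07243592 201.76604547]
tube obs rows/cols [173 252] [230 270] pred [250.6 197.5] [270.1 229.9]
(array([ 1.8, -1.7, 12.8]), np.float64(-0.017))
```

View pics/q1.png

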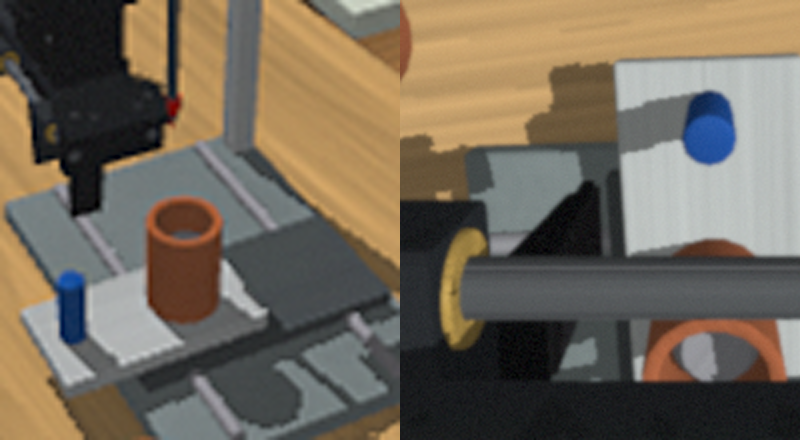

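(I've used up the picture allowance, so the rest is numbers only.) The last crops show the tube standing home on the spindle, its outline within a pixel of the prediction. Next: grip the handle and use the slide stops as references.

Emit:
{"method": "step_arm", "body": {"moves": [{"tx": 1.5, "ty": -1.6, "tz": 30, "roll": -0.017}, {"tx": 1.5, "ty": -1.6, "tz": 70, "roll": -0.017}, {"tx": 1.5, "ty": -1.6, "tz": 105, "roll": -0.017}, {"tx": 1.5, "ty": -1.6, "tz": 125, "roll": -0.017}, {"tx": 1.5, "ty": -1.6, "tz": 125, "roll": -0.017}, {"tx": 1.5, "ty": -1.6, "tz": 125, "roll": -0.017}]}}

```text
t: 18.33
eef_pos: [457.3, 104.7, 87.7]
tcp_rot: [-3.141, -0.002, 3.026]
ft_force: [0.0, 0.7, 1.1]
opening: 0.632
grip_force: 0.0
```

Emit:
{"method": "step_arm", "body": {"moves": [{"tx": 0, "ty": 0, "tz": 0, "roll": 0}, {"tx": 0, "ty": 0, "tz": 0, "roll": 0}, {"tx": 0, "ty": 0, "tz": 0, "roll": 0}, {"tx": 0, "ty": 0, "tz": 0, "roll": 0}, {"tx": 0, "ty": 0, "tz": 0, "roll": 0}, {"tx": 0, "ty": 0, "tz": 0, "roll": 0}, {"tx": 0, "ty": 0, "tz": 0, "roll": 0}, {"tx": 0, "ty": 0, "tz": 0, "roll": 0}, {"tx": 0, "ty": 0, "tz": 0, "roll": 0}], "grip": 10}}

```text
t: 19.08
eef_pos: [457.6, 104.8, 88.2]
tcp_rot: [3.141, 0.0, 3.028]
ft_force: [-1.6, 0.3, 6.4]
opening: 0.227
grip_force: 30.0
```

Emit:
{"method": "step_arm", "body": {"moves": [{"tx": 0, "ty": 4, "tz": 0, "roll": 0}, {"tx": 0, "ty": 12, "tz": 0, "roll": 0}, {"tx": 0, "ty": 20, "tz": 0, "roll": 0}, {"tx": 0, "ty": 29, "tz": 0, "roll": 0}, {"tx": 0, "ty": 38, "tz": 0, "roll": 0}, {"tx": 0, "ty": 47, "tz": 0, "roll": 0}, {"tx": 0, "ty": 56, "tz": 0, "roll": 0}, {"tx": 0, "ty": 65, "tz": 0, "roll": 0}, {"tx": 0, "ty": 74, "tz": 0, "roll": 0}, {"tx": 0, "ty": 80, "tz": 0, "roll": 0}, {"tx": 0, "ty": 85, "tz": 0, "roll": 0}, {"tx": 0, "ty": 85, "tz": 0, "roll": 0}]}}

```text
t: 20.08
eef_pos: [467.2, 190.0, 88.2]
tcp_rot: [3.141, 0.0, 3.028]
ft_force: [-2.0, 1.9, 5.5]
opening: 0.23
grip_force: 30.0
```

Emit:
{"method": "step_arm", "body": {"moves": [{"tx": 0, "ty": 2, "tz": 0, "roll": 0}, {"tx": 0, "ty": 5, "tz": 0, "roll": 0}, {"tx": 0, "ty": 8, "tz": 0, "roll": 0}, {"tx": 0, "ty": 11, "tz": 0, "roll": 0}, {"tx": 0, "ty": 14, "tz": 0, "roll": 0}, {"tx": 0, "ty": 16, "tz": 0, "roll": 0}, {"tx": 0, "ty": 17, "tz": 0, "roll": 0}, {"tx": 0, "ty": 17, "tz": 0, "roll": 0}]}}

```text
t: 20.75
eef_pos: [469.0, 206.2, 88.3]
tcp_rot: [3.141, 0.0, 3.028]
ft_force: [-2.0, -0.2, 6.1]
opening: 0.227
grip_force: 30.0
```

Creep to the y stop.

Emit:
{"method": "step_arm", "body": {"moves": [{"tx": 0, "ty": 1, "tz": 0, "roll": 0}, {"tx": 0, "ty": 2, "tz": 0, "roll": 0}, {"tx": 0, "ty": 3, "tz": 0, "roll": 0}, {"tx": 0, "ty": 4, "tz": 0, "roll": 0}, {"tx": 0, "ty": 4, "tz": 0, "roll": 0}]}}

```text
t: 21.17
eef_pos: [469.4, 210.1, 88.2]
tcp_rot: [-3.142, -0.0, 3.028]
ft_force: [-1.3, 0.3, 6.5]
opening: 0.226
grip_force: 30.0
```

Emit:
{"method": "step_arm", "body": {"moves": [{"tx": 0, "ty": 1, "tz": 0, "roll": 0}, {"tx": 0, "ty": 2, "tz": 0, "roll": 0}, {"tx": 0, "ty": 2, "tz": 0, "roll": 0}]}}

```text
t: 21.42
eef_pos: [469.6, 212.1, 88.2]
tcp_rot: [-3.142, -0.0, 3.028]
ft_force: [-2.1, -0.3, 6.6]
opening: 0.225
grip_force: 30.0
```

Emit:
{"method": "step_arm", "body": {"moves": [{"tx": 0, "ty": 1, "tz": 0, "roll": 0}, {"tx": 0, "ty": 2, "tz": 0, "roll": 0}, {"tx": 0, "ty": 2, "tz": 0, "roll": 0}]}}

```text
t: 21.67
eef_pos: [469.8, 214.0, 88.2]
tcp_rot: [-3.142, -0.0, 3.028]
ft_force: [-2.4, 0.3, 6.5]
opening: 0.225
grip_force: 30.0
```

Emit:
{"method": "step_arm", "body": {"moves": [{"tx": 0, "ty": 1, "tz": 0, "roll": 0}, {"tx": 0, "ty": 2, "tz": 0, "roll": 0}, {"tx": 0, "ty": 2, "tz": 0, "roll": 0}]}}

```text
t: 21.92
eef_pos: [470.1, 216.0, 88.2]
tcp_rot: [-3.142, -0.0, 3.028]
ft_force: [-2.3, 0.3, 7.0]
opening: 0.225
grip_force: 30.0
```

Emit:
{"method": "step_arm", "body": {"moves": [{"tx": 0, "ty": 1, "tz": 0, "roll": 0}, {"tx": 0, "ty": 1.5, "tz": 0, "roll": 0}, {"tx": 0, "ty": 1.5, "tz": 0, "roll": 0}]}}

```text
t: 22.17
eef_pos: [470.1, 216.4, 88.2]
tcp_rot: [-3.14, -0.001, 3.028]
ft_force: [-2.5, -12.3, 9.0]
opening: 0.225
grip_force: 30.0
```

Emit:
{"method": "step_arm", "body": {"moves": [{"tx": 0, "ty": -4, "tz": 0, "roll": 0}, {"tx": 0, "ty": -10, "tz": 0, "roll": 0}, {"tx": 0, "ty": -16, "tz": 0, "roll": 0}, {"tx": 0, "ty": -22, "tz": 0, "roll": 0}, {"tx": 0, "ty": -27, "tz": 0, "roll": 0}, {"tx": -3, "ty": -31.3, "tz": 0, "roll": 0}, {"tx": -9, "ty": -31.3, "tz": 0, "roll": 0}, {"tx": -15, "ty": -31.3, "tz": 0, "roll": 0}, {"tx": -21, "ty": -31.3, "tz": 0, "roll": 0}, {"tx": -26, "ty": -31.3, "tz": 0, "roll": 0}, {"tx": -30, "ty": -31.3, "tz": 0, "roll": 0}, {"tx": -30, "ty": -31.3, "tz": 0, "roll": 0}]}}

```text
t: 23.17
eef_pos: [497.4, 182.6, 88.2]
tcp_rot: [3.142, 0.001, 3.028]
ft_force: [1.4, -1.7, 5.2]
opening: 0.225
grip_force: 30.0
```

```bash
python3 - <<'E'
from cell import optics,env
from h import *
st=env.state();print(st["eef_pos"],st["tcp_rot"],st["ft_force"])
S=optics.read_camera("side");T=optics.read_camera("top")
p=np.array([590.2,173.3,150])
print("pred tip px",proj(S,p),proj(T,p))
for n,c in (("s",S),("t",T)):
    x,y=proj(c,p).astype(int)
    for lo,hi in (((0,170,90),(5,255,255)),((172,150,80),(179,255,255))):
        for s_,q in blobs(c["pixels"],lo,hi,(x-12,y-14,24,28),2)[0]: print(n,s_.tolist(),q.round(1))
m=cv2.inRange(cv2.cvtColor(S["pixels"],cv2.COLOR_BGR2HSV),np.array((0,110,40)),np.array((14,255,255)))
an=np.linspace(0,2*np.pi,90);p=np.array([590.2,173.3,50])
h=np.zeros(m.shape,np.uint8);cv2.fillPoly(h,[np.round(cv2.convexHull(np.array([proj(S,p+[29*np.cos(q),29*np.sin(q),z]) for z in (0,80) for q in an]).astype(np.float32))).astype(int)],255)
x0,y0=proj(S,p).astype(int)
for y in range(y0-40,y0+14,6):
    q=m[y,x0-25:x0+25].nonzero()[0]+x0-25;w=h[y].nonzero()[0]
    print(y,(q[0],q[-1]) if len(q) else None,(w[0],w[-1]) if len(w) else None)
E
```

```text
[497.44685799 182.58090557  88.23821907] [3.14151936e+00 9.93026578e-04 3.02765256e+00] [ 1.42415005 -1.68652293  5.23435016]
pred tip px [256.90378728 180.84301816] [231.35175061 165.33011002]
s [256, 174, 4, 4, 11] [257.5 175.5]
s [257, 178, 2, 1, 2] [257.5 178. ]
165 None None
171 None None
177 (np.int64(256), np.int64(259)) None
183 (np.int64(251), np.int64(263)) (np.int64(249), np.int64(265))
189 (np.int64(250), np.int64(265)) (np.int64(248), np.int64(266))
195 (np.int64(253), np.int64(265)) (np.int64(248), np.int64(266))
201 (np.int64(252), np.int64(265)) (np.int64(248), np.int64(265))
207 (np.int64(250), np.int64(265)) (np.int64(248), np.int64(265))
213 None None
```

Emit:
{"method": "step_arm", "body": {"moves": [{"tx": 0, "ty": 0, "tz": 0, "roll": 0}, {"tx": 0, "ty": 0, "tz": 0, "roll": 0}]}}

```text
t: 23.43
eef_pos: [497.2, 182.6, 88.2]
tcp_rot: [3.141, 0.001, 3.028]
ft_force: [1.9, -2.1, 5.1]
opening: 0.228
grip_force: 30.0
```

Emit:
{"method": "step_arm", "body": {"moves": [{"tx": 0.7, "ty": 0.4, "tz": 0, "roll": 0}, {"tx": 0.7, "ty": 0.4, "tz": 0, "roll": 0}, {"tx": 0.7, "ty": 0.4, "tz": 0, "roll": 0}]}}

```text
t: 23.68
eef_pos: [496.4, 183.2, 88.2]
tcp_rot: [3.141, 0.001, 3.028]
ft_force: [1.5, -2.3, 5.4]
opening: 0.223
grip_force: 30.0
```

Emit:
{"method": "step_arm", "body": {"moves": [{"tx": 0, "ty": 0, "tz": 0, "roll": 0}, {"tx": 0, "ty": 0, "tz": 0, "roll": 0}, {"tx": 0, "ty": 0, "tz": 0, "roll": 0}, {"tx": 0, "ty": 0, "tz": -30, "roll": 0}, {"tx": 0, "ty": 0, "tz": -70, "roll": 0}, {"tx": 0, "ty": 0, "tz": -110, "roll": 0}, {"tx": 40, "ty": 0, "tz": -110, "roll": 0}, {"tx": 60, "ty": -20, "tz": -110, "roll": 0}, {"tx": 60, "ty": -20, "tz": -110, "roll": 0}, {"tx": 60, "ty": -20, "tz": -110, "roll": 0}], "grip": 45}}

```text
t: 24.52
eef_pos: [433.4, 170.2, 198.4]
tcp_rot: [3.141, 0.0, 3.028]
ft_force: [0.3, 0.2, -0.2]
opening: 0.473
grip_force: 0.0
```

```bash
python3 - <<'E'
from cell import optics,env
from h import *
st=env.state();print(st["eef_pos"],st["ft_force"])
for n in ("side","top","wrist"):
    c=optics.read_camera(n);cv2.imwrite(f"pics/{n}_e.png",c["pixels"])
    print(n,"tip",proj(c,[590,173,150]).round(1),"rim",proj(c,[590,173,130]).round(1),"hnd",proj(c,[496,183.5,108]).round(1))
    hs=cv2.cvtColor(c["pixels"],cv2.COLOR_BGR2HSV)
    for nm,lo,hi in (("blue",(100,120,30),(125,255,255)),("ter",(0,110,40),(14,255,255)),("red",(172,120,60),(179,255,255)),("red0",(0,190,90),(5,255,255))):
        m=cv2.inRange(hs,np.array(lo),np.array(hi));k,l,s,q=cv2.connectedComponentsWithStats(m)
        for i in range(1,k):
            t=proj(c,[590,173,130]) if nm!="blue" else proj(c,[496,183.5,108])
            if s[i,4]>4 and np.linalg.norm(q[i]-t)<(40 if n!="wrist" else 130): print("  ",nm,s[i].tolist(),q[i].round(1))
E
```

```text
[433.42553768 170.15159783 198.36964287] [ 0.32750082  0.24701092 -0.21582901]
side tip [256.9 180.9] rim [256.8 186. ] hnd [229.6 199.7]
   blue [228, 199, 6, 18, 98] [230.6 207. ]
   ter [255, 173, 6, 6, 20] [257.8 175.4]
   ter [249, 180, 17, 32, 459] [256.9 196.1]
   red0 [256, 174, 4, 5, 9] [257.3 175.9]
top tip [231.4 165.4] rim [231.8 166.5] hnd [229.4 191.8]
   ter [231, 161, 8, 6, 15] [235.  162.8]
   ter [225, 163, 15, 15, 59] [231.4 170.9]
wrist tip [283.2 426.6] rim [281.2 403.7] hnd [281.  280.3]
   blue [266, 243, 23, 16, 278] [276.4 251. ]
   ter [257, 314, 37, 7, 201] [275.3 317.5]
```

Emit:
{"method": "step_arm", "body": {"moves": [{"tx": 0, "ty": -40, "tz": 0, "roll": 0.12}, {"tx": 0, "ty": -80, "tz": 0, "roll": 1.568}, {"tx": -96, "ty": -80, "tz": 0, "roll": 1.568}, {"tx": -96, "ty": -80, "tz": 0, "roll": 1.568}, {"tx": -96, "ty": -80, "tz": 0, "roll": 1.568}, {"tx": -96, "ty": -80, "tz": 0, "roll": 1.568}, {"tx": -96, "ty": -80, "tz": 0, "roll": 1.568}, {"tx": -96, "ty": -80, "tz": 0, "roll": 1.568}, {"tx": -96, "ty": -80, "tz": 0, "roll": 1.568}, {"tx": -96, "ty": -80, "tz": 0, "roll": 1.568}, {"tx": -96, "ty": -80, "tz": 0, "roll": 1.568}, {"tx": -96, "ty": -80, "tz": 0, "roll": 1.568}]}}

```text
t: 25.67
eef_pos: [521.1, 80.1, 197.3]
tcp_rot: [-3.141, -0.0, 1.526]
ft_force: [0.1, -0.2, 0.8]
opening: 0.476
grip_force: 0.0
```

```bash
python3 - <<'E'
from cell import optics,env
from h import *
st=env.state();print(st["eef_pos"],st["tcp_rot"])
c=optics.read_camera("wrist");im=c["pixels"];cv2.imwrite("pics/we.png",im);hs=cv2.cvtColor(im,cv2.COLOR_BGR2HSV)
for z in (150,130,50): print(z,proj(c,[590,173,z]).round(1))
an=np.linspace(0,2*np.pi,180)
for R in (29,22):
    q=np.array([proj(c,[590+R*np.cos(a),173+R*np.sin(a),130]) for a in an]);print("rim",R,q.min(0).round(1),q.max(0).round(1))
for nm,lo,hi in (("red",(172,120,60),(179,255,255)),("red0",(0,215,80),(4,255,255)),("ter",(4,110,40),(14,255,255)),("blue",(100,120,30),(125,255,255))):
    m=cv2.inRange(hs,np.array(lo),np.array(hi));k,l,s,q=cv2.connectedComponentsWithStats(m)
    for i in range(1,k):
        if s[i,4]>8 and q[i][1]<230: print(nm,s[i].tolist(),q[i].round(1))
x,y=proj(c,[590,173,150]).astype(int)
print("R-G-ish map");d=im[:,:,2].astype(int)-im[:,:,1]
print(d[max(0,y-24):y+25:3,x-30:x+45:3])
E
```

```text
[521.10419065  80.08351238 197.32952287] [-3.14087414e+00 -7.93395120e-05  1.52647368e+00]
150 [374.2  59.1]
130 [362.9  64.5]
50 [333.4  78.7]
rim 29 [315.2  12. ] [410.9 113.6]
rim 22 [326.7  25. ] [399.3 102.1]
ter [300, 16, 107, 98, 4799] [350.2  68.3]
blue [199, 45, 35, 39, 968] [216.1  64. ]
R-G-ish map
[[ 36  33  33  33  33  33  32  33  33  32  35  34  34  37  79 165 175 133
   34  -3  -2  -3  -6  -3  -1]
 [ 34  33  37  33  38  32  36  33  33  35  36  33  39 111 173 164  64  -4
   -4  -2  -2  -2  -2  -4  -3]
 [ 31  26  18  12  23  31  33  34  34  33  36  42 110 155 174  41  -1  -4
   -3  -1  -4  -6  -3  -3  -4]
 [ -1   1  -2   0   0   0   5  29  34  33  35  97 111 173 123  -2  -6  -1
   -3  -3  -1  -2  -4  -3  -3]
 [  1  -1  -2  -1   2  -2   1   1  26  33  40  97 115 177  71  -2  -2  -4
   -3  -1  -6  -4  -4  -1  -6]
 [  1  -2   0   0  -2   0   0   0   1  22  53  87  98 175  58  -1  -3  -3
   -5  -2  -4  -5  -4  -1  -5]
 [  0   1   2  -1  -1  -1  -3  -1  -1  -2  60  84  94 174 124  -1  -2  -6
   -4  -5  -5   3  -4  -4  -6]
 [ -2   0  -1   0  -1  -1   0   1   2  -1  64  78  80 
[... 296 characters left out ...]
 0  -2   0  17  39  68  77  75  63  54
   79  77  76  12  -4  -6  -7]
 [ -1   0  -2  -1   0  -2  -2  -2   0  -2  -2  17  34  34  39  39  41  49
   78  80  77   8  -5  -6  -8]
 [  0   0  -1  -3  -1  -1   0  -2  -1  -1  -1  19  37  36  37  42  44  54
   80  81  74   3  -6  -5  -5]
 [ -1  -2   0  -1  -2  -2   0  -1   0   1  -1  19  33  35  41  46  48  73
   81  79  61  -4  -6  -6  -8]
 [  0  -2  -2  -1  -3  -2  -1  -1  -2  -2  -1  31  36  39  44  48  53  79
   81  79  29  -8  -5  -7  -6]
 [ -1  -2  -2  -2  -2  -2  -1  -2  -3  -1   3  38  40  53  51  51  65  83
   81  75   3  -7  -6  -7  -7]
 [ -1  -1  -3  -1  -2  -2  -2  -2  -1  -1  18  37  51  53  56  58  83  82
   79  48  -6  -5  -8  -3  -6]]
```

```bash
python3 - <<'E'
import cv2,numpy as np
im=cv2.imread("pics/we.png");hs=cv2.cvtColor(im,cv2.COLOR_BGR2HSV)
s=cv2.imread("pics/side_e.png");print("side tip hsv",cv2.cvtColor(s,cv2.COLOR_BGR2HSV)[172:182,257].tolist())
H,Sa,V=[hs[:,:,i].astype(int) for i in range(3)]
for y in range(4,122,3):
    r=""
    for x in range(296,440,2):
        h,sa,v=H[y,x],Sa[y,x],V[y,x]
        r+= ("R" if (h<=5 or h>=172) else "T" if h<=16 and v>110 else "t" if h<=16 else "w") if sa>130 and v>35 else ("#" if v<60 else "." if v<150 else " ")
    print(y,r)
E
```

```text
side tip hsv [[101, 103, 42], [101, 136, 47], [164, 54, 52], [0, 193, 98], [0, 234, 111], [0, 239, 111], [0, 255, 111], [172, 166, 63], [5, 165, 102], [12, 154, 161]]
4    ..           ..... . ..............................................  
7 .            . . . ... ...............................................  
10 ........ ..       .. ...  ............................................ .
13 ........................................................................
16 .............................  TTTTTT  ...............................##
19           ...............TTTTTTTTTTTTTTTTTT .......................#####
22                        TTTTTTTTTTTTTTTTTTTTTT ..................########
25                     TTTTTTTTTTTTTTTTTTTTTTTTTTT     ..........##########
28                    TTTTTTTTTtttttttttttTTTTTTTTTT   .......#############
31                  TTTTTTTTtttttttttttttttttTTTTTTTT  ....################
34                 TTTTTTTtttttttttttttttttttttTTTRRRRR.###################
37               TTTTTTTtttttttttttttttttttttttRRRRR...####################
40              TTTTTTT
[... 1412 characters left out ...]
........
97   ...tttttttttTTTTTTTT...........tTTTTTTTTTTTTTT........................
100   ...ttttttttttTTTTTTTTTT......tTTTTTTTTTTTTTTT.........................
103    ....ttttttttttTTTTTTTTTTTTTTTTTttTTTTTTTT   .........................
106    .....tttttttttttTTTTTTTTTTTTTtttttTTTTT     .........................
109    .......ttttttttttttTTTTTTTTTTTtttttt.      ..........................
112     ..........tttttttttttTTTTTTTtt..          ..........................
115     ................................          ..........................
118     .................................         ..........................
121     .................................         ..........................
```

```bash
python3 - <<'E'
import cv2,numpy as np
from h import *
im=cv2.imread("pics/we.png");hs=cv2.cvtColor(im,cv2.COLOR_BGR2HSV)
for y in range(28,72,2):
    print(y," ".join(f"{s:3d}/{v:3d}" for s,v in zip(hs[y,372:416:3,1],hs[y,372:416:3,2])))
E
```

```text
28 159/109 153/128 155/160 156/176 151/187 150/189 153/190 130/196   2/213   8/193  25/ 93  28/ 91  22/ 80  20/ 65  23/ 55
30 147/ 87 148/ 88 157/109 157/166 156/178 152/184 155/186 154/184  49/203   4/183  23/ 90  24/ 75  28/ 64  18/ 57  20/ 51
32 158/ 84 156/ 85 154/ 88 149/116 152/163 152/179 163/183 175/198 165/218 126/195  14/ 73  33/ 62  28/ 54  31/ 50  25/ 51
34 147/ 87 146/ 89 149/ 87 156/ 85 157/117 161/168 194/216 202/224 192/210 134/120  22/ 59  24/ 53  30/ 51  16/ 47  36/ 42
36 159/ 82 158/ 84 156/ 85 147/ 85 171/112 198/206 201/226 182/193  90/ 96  21/ 60  15/ 52  26/ 50  42/ 43  13/ 40  19/ 41
38 148/ 86 154/ 86 146/ 89 169/ 98 204/186 206/225 187/190  87/ 88  31/ 58  24/ 54  22/ 47  22/ 46  30/ 42  44/ 41  31/ 41
40 152/ 82 148/ 86 163/ 91 197/149 208/212 204/219  94/ 92  22/ 57  15/ 50  18/ 43  24/ 43  19/ 41  29/ 44  18/ 42  32/ 40
42 150/ 85 149/ 87 192/129 210/160 205/223 178/173  21/ 60  30/ 51  27/ 47  28/ 45  34/ 37  23/ 44  23/ 44  25/ 41  19/ 41
44 151/ 86 159/ 90 214/142 212/159 205/225 137/110  16/ 47  11/ 46  13/ 39  29/ 44  25/ 41  20/ 38  19/ 40  27/ 38  
[... 905 characters left out ...]
6/111 206/207 201/127 208/119 189/120 200/125 194/133 157/177  12/ 88  26/ 88  21/ 86
62   9/ 89  60/ 55 202/101 207/107 206/105 201/132 197/119 202/125 204/124 189/136 162/176 151/177   6/ 86  20/ 89  24/ 86
64   8/ 95  18/ 72 126/ 75 198/ 99 215/102 215/101 207/106 194/108 166/135 156/185 153/187 145/176   9/ 87  21/ 87  21/ 86
66   5/100  12/ 87 118/ 84 141/ 87 184/ 93 181/100 159/101 164/101 157/151 155/189 155/188 145/178  14/ 88  18/ 87  23/ 88
68  10/101   9/ 85 117/ 89 146/ 89 140/ 91 146/ 91 157/101 153/102 151/155 153/192 159/188 142/176  20/ 90  18/ 85  23/ 87
70   5/ 96  12/ 88 123/ 87 149/ 89 140/ 91 152/ 92 150/107 149/106 155/164 152/196 154/190 142/172  14/ 91  20/ 88  22/ 91
```

```bash
python3 - <<'E'
from cell import optics,env
from h import *
S=optics.read_camera("side");an=np.linspace(0,2*np.pi,90)
q=np.array([proj(S,[590.2+29*np.cos(a),173.3+29*np.sin(a),z]) for z in (50,130) for a in an]);print("pred",q.min(0).round(1),q.max(0).round(1),"obs cols 249..265 rows 180..211")
print(env.state()["ft_force"].round(1));print(env.job_done())
E
```

```text
pred [247.7 180.5] [266. 211.] obs cols 249..265 rows 180..211
[-0.   0.4  0.7]
the job is handed in; nothing more can be done
None
```

The job is handed in at about 26 s: the small terracotta tube stands home on the spindle, and the carrier is set under the red pointer to about 1 mm by the slide stops and cameras. To get round the panel I pulled the carrier out to its front stop before placing the tube. I also viewed 12 pictures, two over the limit of 10.

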